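Open the gate valve to its stop, back it off a quarter turn and zero its position dial

TASK

Crank the valve's green handwheel counter-clockwise until you feel it reach its fully open stop, then back it off a quarter turn clockwise so that it cannot jam. Then turn the bezel of the position dial beside it until its red zero mark lies under the tip of the black pointer. Let go of everything, and leave the bottles, beakers and other things around standing where they are.

Things in the scene. Friction and masses are not known exactly. Their poses are not given: they have to be found in the camera images.
- valve_stand: small steel gate valve on a fixed aluminium base plate (100 mm in its own x, 270 mm in its own y, 12 thick), screwed down, both side ports blanked (they reach 62 mm either side of the wheel's axis in the stand's x, up to z 0.10). Origin: centre of the plate's underside, on the bench top. The wheel's axis stands at its own y = +80 mm, the dial's at y = -80 mm; both are vertical. A low grey gear bar (top 32 mm above the bench) runs between the two.
- wheel_axis (a point): centre of the green handwheel, 142 mm above the bench, level with the middle of its rim. The rim is a ring of 50 mm radius and 12 mm thickness, with three spokes and a hub nut whose top is 156 mm above the bench.
- grip_center (a point): centre (half-way up) of the black crank grip that stands upright on the wheel's rim, 50 mm from the wheel's axis: 19 mm diameter, 38 mm tall, from 150 to 188 mm above the bench. It spins freely about its own vertical pin, so that held fast between two fingers it can be led round in a circle without turning the gripper.
- wheel (a joint): angle of the handwheel in rad; grows counter-clockwise seen from above, which opens the valve. Starts between one and a little over two turns short of the fully open stop. The stop is hard: there the wheel turns no further and the resistance at the grip rises steeply. Turning takes about 2 to 3 N at the grip (0.1 N m) all the way to the stop; the wheel stays where it is left.
- dial_center (a point): centre of the position dial's white face, 74 mm above the bench. The dial lies face up.
- zero_mark (a point): middle of the red zero bar on the dial's face, 25 mm from the dial's centre. Face and bezel are one piece and turn together by hand without end, with about 0.04 N m of friction; the bezel is a knurled ring of 64 mm diameter, from 54 to 78 mm above the bench (nothing wider between it and the base plate), to be gripped across from above.
- pointer_tip (a point): tip of the dial's slim black pointer, 25 mm from the dial's centre (its tail is short and broad). It is geared to the handwheel alone and turns the same way at a quarter of the wheel's angle; it does not move with the bezel, lies sunk in the face and cannot be touched.
- bottle_buffer: white reagent bottle with a red cap, 54 mm across, 130 tall; loose bystander, origin at the centre of its underside, standing close round the valve stand
- beaker_d: clear plastic beaker, 65 mm across (70 over the spout), 90 tall; loose bystander, origin at the centre of its underside, standing close round the valve stand
- bottle_salt: white reagent bottle with a blue cap, 62 mm across, 125 tall; loose bystander, origin at the centre of its underside, standing close round the valve stand
- wash_bottle: white wash bottle with a bent spout, 67 x 95 mm, 183 tall; loose bystander, origin at the centre of its underside, standing close round the valve stand
- petri_dish: clear petri dish lying flat, 92 mm across, 15 high; loose bystander, origin at the centre of its underside
- beaker_a: clear beaker, 70 mm across, 100 tall; loose bystander, origin at the centre of its underside
- beaker_b: clear beaker, 70 mm across, 100 tall; loose bystander, origin at the centre of its underside
- parts_case: grey-blue case with a clear lid, 94 x 130 mm, 35 high; loose bystander, origin at the centre of its underside
- tape_roll: roll of tape, 66 mm across, 18 high; loose bystander, origin at the centre of its underside

How it is judged (in metres and radians):
On the way, in this order (a step that is already met when the one before it is completed fails the run):
1. the handwheel is cranked counter-clockwise to its fully open stop (within 0.07 rad) (value of joint wheel above 13.93 rad), for 0.1 s.
2. the handwheel is backed off a quarter turn from the stop (give or take 17 degrees) and at rest (value of joint wheel between 12.129 and 12.729 rad and velocity of joint wheel between -0.1 and 0.1 rad/s), for 0.2 s.
At the end, for the whole second after the job is handed in: The handwheel rests a quarter turn (1.57 rad, give or take 0.30) short of its fully open stop, and the dial's zero mark lies within 3.5 mm (8 degrees) of the pointer's tip (value of joint wheel between 12.129 and 12.729 rad and horizontal distance between zero_mark and pointer_tip below 0.0035 m and velocity of joint wheel between -0.05 and 0.05 rad/s); the robot touches nothing.
It fails at once if a bystander is pushed more than 20 mm or tipped by more than 0.35 rad (distance of any of bottle_buffer, beaker_d, bottle_salt, wash_bottle, petri_dish, beaker_a, beaker_b, parts_case, tape_roll from where it was at the start of the episode above 0.02 m or angle between any of bottle_buffer, beaker_d, bottle_salt, wash_bottle, petri_dish, beaker_a, beaker_b, parts_case, tape_roll's own z axis and vertical above 0.35 rad).
It also fails if it takes over 72 s, if anything falls off the work surface, if the arm or the gripper's body presses on something with over 40 N, if the wrist force passes 120 N, or if a joint passes its speed limit or range.

ROBOT

A 6-joint arm with a two-finger parallel gripper is mounted at the origin on a cart in front of the work surface, level with it; the furniture and walls round the work are solid. World frame = base frame: x ahead of the robot, y to its left, z up, the work surface at z = 0. Lengths are in mm, angles in rad, forces in N, time in s.
With the tool pointing down it reaches from about 400 to 925 mm from the base axis. Payload 12.5 kg.
Tool frame: the origin (TCP) lies between the finger pads; the fingertips stand 11 mm ahead of it and the grasp point (between the pads) lies 8 mm behind it; y points along the fingers, x is the direction in which the jaws open and shut, and the axes are right-handed (so a half turn about y gives the same grasp; the last joint's range is limited). The gripper opens to 95 mm and grips with 3 to 60 N. Pads are 20 mm wide; open, the fingers measure 119 mm over their backs; the gripper's body (75 mm by 180 mm) begins 59 mm behind the grasp point.
Start: joints at [1.18, 0.491, 1.559, -0, 1.092, -0.106], TCP at [175.587, 599.848, 196.261] pointing down, gripper open.
Joint ranges: [-3.1, 3.1], [-0.84, 2.19], [0.05, 2.79], [-1.13, 4.28], [0.06, 2.93], [-2.69, 2.69]. Speed limits (rad/s): [2.22, 2.22, 2.79, 3.14, 3.14, 3.14].

INTERFACE

Orientations are given as [roll, pitch, yaw] about the fixed x, y, z axes, in that order (R = Rz(yaw) Ry(pitch) Rx(roll)).
In Python, from cell import env gives the robot as it stands.
- The arm moves only by the tool jog_arm, never from a script. Its argument "series" is a list of rows, each an object of numbers: "dx", "dy", "dz": the shift along the world's x, y, z in m; "rx", "ry", "rz": the turn, a rotation vector about the world's x, y, z in degrees; "gripper": the opening, from 0 (shut) to 1 (fully open). A call has 1 to 12 rows; each row shifts and turns the commanded pose from where the row before left it; what a row does not reach is not made up. A row lasts 1/10 s, in which the tool goes at most 50 mm and 8.59 degrees, less where a joint would pass 70% of its speed; a pose out of reach is approached as far as the arm can. A call is refused whole if a number of a shift passes 0.05 or a number of a turn 8.59, either way. A call with a gripper value outside its range is refused whole. The fingers move at their own pace and stop on an object; the grip force is fixed at half the most. Time passes only in rows, so rows that do not move let the fingers close. It gives the time, the measured TCP pose, the force and the opening at its end, in the units of the state.
- env.state(): the state, without advancing time (a new reading comes with each control period).
- env.read_camera(name): name is "scene" or "top"; returns the picture (420x560x3 uint8, red, green, blue); there is no depth.
- env.camera_info(name): a dict with "camera_matrix" (3x3 intrinsics, pixels), "R" (3x3) and "t" (3): a world point X has camera coordinates R X + t. Camera axes: x right, y down, z forward; pixel columns grow to the right and rows downward; lengths in mm; the calibration is good to about 2 mm. A picture is of the moment at which its call begins. camera_info takes no time and is no camera call.
- env.job_done(): hands the job in, once; it reports no verdict.
The state is a dict: "t": time; "joints": joint angles; "qvel": joint speeds; "tau": joint torques, N m; "eef_pos": TCP position; "tcp_rot": TCP orientation; "ft_force": force on the tool from outside, world axes, zero at the start; "moment": the same for the moment, N m; "opening": opening from 0.0 (shut) to 1.0 (fully open).
Only numpy, scipy, OpenCV 4.12 (cv2) and the standard library are available. Lean on these libraries where they do the work, as an engineer would, in place of code of your own. Each camera call takes 0.05 s, during which the arm holds its last target.

## Working session

There is one attempt and no reset: what is moved stays moved. The work goes in short steps, Python scripts to look and compute and a tool call to move; the robot and the scene stay as the last step left them, time stands still between calls to the robot, and variables do not carry over. Pictures are saved under pics/ and viewed, and the job is handed in when it is done.

Besides the shell and the picture viewer there is one more tool, called after "Emit:" as a command line: name --argument value ..., lists and objects as JSON in quotes. jog_arm: Moves the arm, as the interface text tells. Its arguments: {"type":"object","properties":{"series":{"type":"array"}},"required":["series"]}

```bash
mkdir -p pics
cat > h.py <<'E'
from cell import env
import numpy as np, cv2
def snap(n,f):
    im=env.read_camera(n); cv2.imwrite('pics/'+f,im[:,:,::-1]); return im
def ray(n,u,v,z):
    c=env.camera_info(n);K=np.array(c['camera_matrix']);R=np.array(c['R']);t=np.array(c['t']).ravel()
    d=R.T@np.linalg.solve(K,[u,v,1.]);o=-R.T@t
    return o+d*(z-o[2])/d[2]
def proj(n,X):
    c=env.camera_info(n);p=np.array(c['camera_matrix'])@(np.array(c['R'])@np.array(X,float)+np.array(c['t']).ravel());return p[:2]/p[2]
E
python3 - <<'E'
from h import *
for n in('scene','top'):
    snap(n,n+'0.png');c=env.camera_info(n);print(n,-np.array(c['R']).T@np.array(c['t']).ravel(),np.array(c['camera_matrix'])[0,0])
print(env.state())
E
```

```text
scene [-361.10821531 -519.17925501 1302.23418508] 511.39214514991727
top [ 281.0596043   -44.64104013 1728.81847769] 463.64741315633665
{'t': 0.1, 'joints': array([ 1.18041749e+00,  4.91486797e-01,  1.55936029e+00,  3.11805147e-05,
        1.09172625e+00, -1.05593256e-01]), 'qvel': array([ 0.00045636, -0.00166744, -0.00146033,  0.00026573,  0.00045349,
       -0.00153499]), 'tau': array([ 2.08613434e-03, -6.13625407e+01, -2.58610153e+01,  6.94402819e-02,
        4.70137526e-02,  7.16479548e-06]), 'eef_pos': array([175.47502617, 599.62663376, 195.73767253]), 'tcp_rot': array([-1.57066546e+00,  9.72310691e-04,  1.28599642e+00]), 'ft_force': array([-0.18678417,  0.26947922,  0.18793982]), 'moment': array([ 0.02516064,  0.00219549, -0.03326254]), 'opening': 1.0003820600551285}
```

View pics/scene0.png

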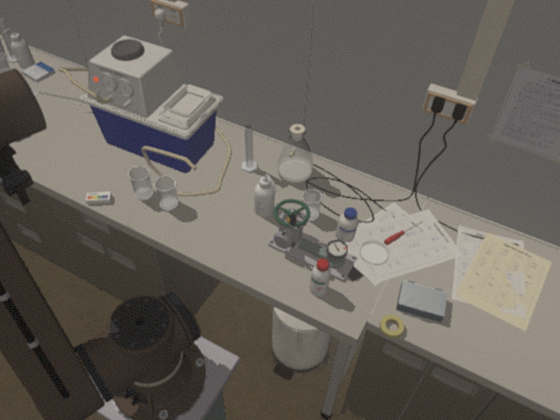

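View pics/top0.png

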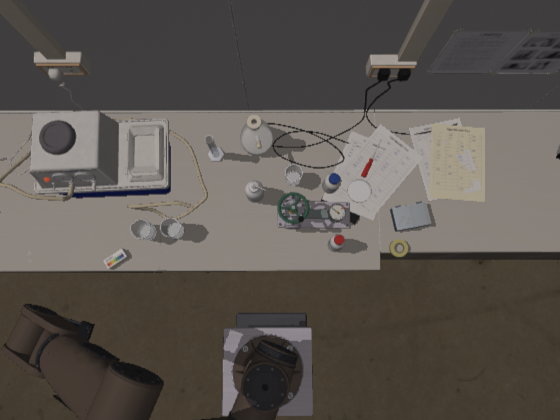

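Run:
```python
from h import *
a=cv2.imread('pics/top0.png')[150:265,225:385];cv2.imwrite('pics/t0c.png',cv2.resize(a,None,fx=5,fy=5,interpolation=2))
a=cv2.imread('pics/scene0.png')[165:305,240:400];cv2.imwrite('pics/s0c.png',cv2.resize(a,None,fx=4.2,fy=4.2,interpolation=2))
```

```text
(no output)
```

View pics/t0c.png

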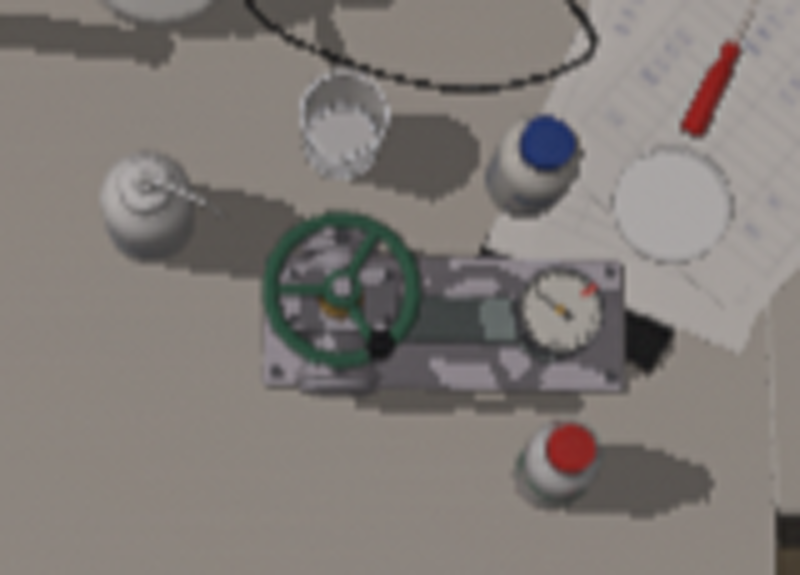

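View pics/s0c.png

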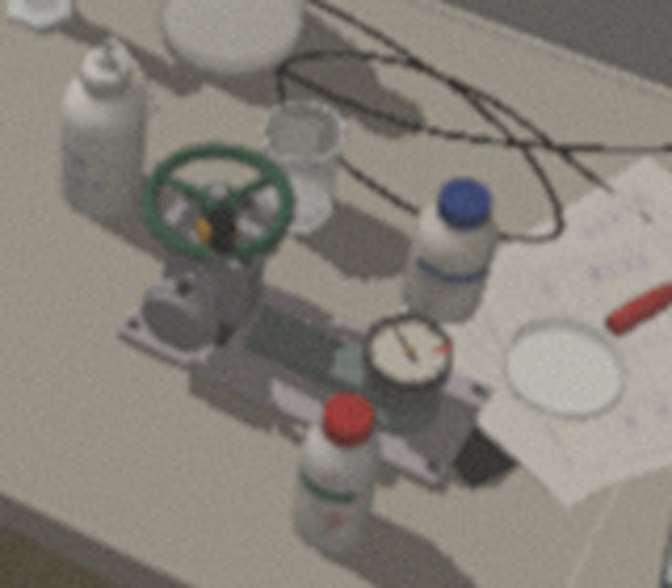

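```bash
cat >> h.py <<'E'
def circ(P):
    A=np.c_[2*P,np.ones(len(P))];s=np.linalg.lstsq(A,(P**2).sum(1),rcond=None)[0];return s[:2],np.sqrt(s[2]+s[:2]@s[:2])
def tri(uv1,uv2):
    A=[];b=[]
    for n,uv in(('top',uv1),('scene',uv2)):
        c=env.camera_info(n);P=np.array(c['camera_matrix'])@np.c_[np.array(c['R']),np.array(c['t']).ravel()]
        for i in(0,1):
            r=P[i]-uv[i]*P[2];A.append(r[:3]);b.append(-r[3])
    return np.linalg.lstsq(np.array(A),np.array(b),rcond=None)[0]
E
python3 - <<'E'
from h import *
for n in('top','scene'):
    im=cv2.imread(f'pics/{n}0.png');hsv=cv2.cvtColor(im,cv2.COLOR_BGR2HSV)
    m=cv2.inRange(hsv,(65,90,40),(95,255,200))
    k,l,st,ce=cv2.connectedComponentsWithStats(m);i=1+st[1:,4].argmax();print(n,st[i])
    cs,_=cv2.findContours((l==i).astype(np.uint8),0,1);c=max(cs,key=len)[:,0].astype(float)
    c=cv2.convexHull(c.astype(np.float32))[:,0]
    P=np.array([ray(n,u,v,142)[:2] for u,v in c]);C,r=circ(P);print('wheel outer circle',C,r,np.std(np.linalg.norm(P-C,axis=1)))
    for nm,lo,hi in(('red',(0,120,80),(8,255,255)),('blue',(105,120,60),(125,255,255))):
        m=cv2.inRange(hsv,lo,hi);
        if nm=='red': m|=cv2.inRange(hsv,(172,120,80),(180,255,255))
        k,l,st,ce=cv2.connectedComponentsWithStats(m)
        for j in range(1,k):
            if st[j,4]>=4:print(n,nm,st[j],ce[j],ray(n,*ce[j],{'red':74,'blue':125}[nm])[:2],ray(n,*ce[j],130)[:2])
f=lambda a,b:ray('top',225+a/5,150+b/5,0)[:2]
g=lambda a,b,z:ray('top',225+a/5,150+b/5,z)[:2]
print('corners z12',[g(a,b,12) for a,b in((265,390),(625,388),(625,262))])
print('grip top',g(382,345,188),'dial',g(562,311,76),'beaker',g(345,110,90),g(340,165,0),'wash',g(148,188,160),'bufcap',g(572,447,130),'salt',g(549,142,125))
g=lambda a,b,z:ray('scene',240+a/4.2,165+b/4.2,z)[:2]
print('dial',g(408,348,76),'hub',g(410,353,74),'red',g(443,349,74),'grip',g(222,202,188),'bufcap',g(348,415,130),'salt',g(465,198,125),'beaker',g(305,130,90))
E
```

```text
top [278 193  31  30 162]
wheel outer circle [564.36701476 -92.48315608] 52.214281543904185 0.7251853453693737
top red [362 159  11  18  74] [366.7027027  167.83783784] [ 723.77462803 -367.90862055] [ 708.79289942 -356.96906147]
top red [ 44 177   6   5  25] [ 46.44 179.08] [684.64510997 806.87430842] [670.98754654 778.05854394]
top red [335 235   9  10  70] [338.81428571 239.25714286] [ 460.12026021 -258.28012758] [ 454.0607456  -251.05045916]
top red [108 263   2   3   5] [108.4 264.2] [374.0787411  560.80358242] [370.93092052 540.31499148]
top blue [330 174  10  10  78] [334.16666667 178.42307692] [ 671.63567402 -240.7973746 ] [ 670.41802977 -240.18584549]Traceback (most recent call last):
  File "<stdin>", line 5, in <module>
ValueError: attempt to get argmax of an empty sequence
```

Run:
```python
from h import *
n='scene'
im=cv2.imread(f'pics/{n}0.png');hsv=cv2.cvtColor(im,cv2.COLOR_BGR2HSV)
m=cv2.inRange(hsv,(60,60,25),(95,255,200))
k,l,st,ce=cv2.connectedComponentsWithStats(m);i=1+st[1:,4].argmax();print(n,st[i])
cs,_=cv2.findContours((l==i).astype(np.uint8),0,1);c=max(cs,key=len)
c=cv2.convexHull(c)[:,0]
P=np.array([ray(n,u,v,142)[:2] for u,v in c]);C,r=circ(P);print('wheel outer circle',C,r,np.std(np.linalg.norm(P-C,axis=1)))
g=lambda a,b,z:ray('top',225+a/5,150+b/5,z)[:2].round(1)
print('corners z12',[g(a,b,12) for a,b in((265,390),(625,388),(625,262))])
print('grip top',g(382,345,188),'hub nut',g(341,288,156),'dial',g(562,311,76),'tip',g(538,292,74),'red',g(590,290,74),'hub',g(565,313,74),'beaker',g(345,110,90),g(340,165,0),'wash',g(148,188,160),'bufcap',g(572,447,130),'salt',g(549,142,125))
g=lambda a,b,z:ray('scene',240+a/4.2,165+b/4.2,z)[:2].round(1)
print('dial',g(408,348,76),'hub',g(410,353,74),'tip',g(398,328,74),'red',g(443,349,74),'grip',g(222,202,188),'hubnut',g(215,197,156),'bufcap',g(348,415,130),'salt',g(465,198,125),'beaker',g(305,130,90),'wash',g(115,45,183))
```

```text
scene [274 205  11  19  40]
wheel outer circle [555.57312107 -83.00372098] 41.85528512551312 1.0793149854645434
corners z12 [array([509.7, -40.4]), array([ 510.4, -309.2]), array([ 606.1, -312.1])]
grip top [ 516.5 -119.5] hub nut [561.2 -93.3] dial [ 558.1 -255.5] tip [ 572.4 -238.7] red [ 573.8 -276.4] hub [ 556.9 -257.8] beaker [704.6 -99.4] [684.6 -98.2] wash [631.3  39.9] bufcap [ 453.6 -253.1] salt [ 671.7 -243.1]
dial [ 559.9 -252.8] hub [ 558.  -255.5] tip [ 574.4 -238.6] red [ 573.1 -274.6] grip [ 527.2 -113.5] hubnut [554.4 -95.4] bufcap [ 448.1 -252.8] salt [ 669.7 -243. ] beaker [703.  -99.3] wash [628.2  28.3]
```

Run:
```python
from h import *
for n,(u0,v0,u1,v1) in(('top',(270,185,318,235)),('scene',(265,192,318,235))):
    im=cv2.imread(f'pics/{n}0.png')[v0:v1,u0:u1].astype(int)
    g=(im[...,1]-im[...,2])
    m=((g>14)&(im[...,1]-im[...,0]>=0)).astype(np.uint8)
    cs,_=cv2.findContours(m,0,1);c=max(cs,key=len)
    c=cv2.convexHull(c)[:,0]+[u0,v0]
    P=np.array([ray(n,u,v,143)[:2] for u,v in c])
    for k in range(4):
        C,r=circ(P);d=np.linalg.norm(P-C,axis=1)-r;print(n,C.round(1),r.round(1),np.abs(d).max().round(1),len(P));P=P[d>-1.2]
    blk=(im.max(2)<45);ys,xs=np.nonzero(blk);print('black',len(xs),list(zip(xs+u0,ys+v0)))
for n in('top','scene'):
  for a in(-45,):
    print(n,[proj(n,[518,-120,z]).round(1) for z in(150,188)],proj(n,[560,-94.5,142]).round(1))
```

```text
top [564.1 -92.3] 53.9 1.3 20
top [564.1 -92.3] 53.9 1.3 20
top [564.1 -92.3] 53.9 1.3 20
top [564.1 -92.3] 53.9 1.3 20
black 26 [(np.int64(299), np.int64(216)), (np.int64(300), np.int64(216)), (np.int64(301), np.int64(216)), (np.int64(302), np.int64(216)), (np.int64(299), np.int64(217)), (np.int64(300), np.int64(217)), (np.int64(301), np.int64(217)), (np.int64(302), np.int64(217)), (np.int64(299), np.int64(218)), (np.int64(300), np.int64(218)), (np.int64(301), np.int64(218)), (np.int64(302), np.int64(218)), (np.int64(303), np.int64(218)), (np.int64(298), np.int64(219)), (np.int64(299), np.int64(219)), (np.int64(300), np.int64(219)), (np.int64(301), np.int64(219)), (np.int64(302), np.int64(219)), (np.int64(303), np.int64(219)), (np.int64(299), np.int64(220)), (np.int64(300), np.int64(220)), (np.int64(301), np.int64(220)), (np.int64(302), np.int64(220)), (np.int64(299), np.int64(221)), (np.int64(300), np.int64(221)), (np.int64(301), np.int64(221))]
scene [564.  -91.3] 53.1 1.7 21
scene [564. -91.] 53.4 0.9 18
scene [564. -91.] 53.4 0.9 18
scene [564. -91.] 53.4 0.9 18
black 1 [(np.int64(293), np.int64(220))]
top [array([301. , 220.2]), array([301.5, 218.6])] [293.4 208.6]
scene [array([292.8, 224.5]), array([293.4, 216. ])] [291.6 213.6]
```

Emit:
jog_arm --series '[{"dz": 0.03}, {"dz": 0.03}, {"dx": 0.02, "dy": -0.04, "rz": -8}, {"dx": 0.02, "dy": -0.04, "rz": -8}, {"dx": 0.02, "dy": -0.04, "rz": -8}, {"dx": 0.02, "dy": -0.04, "rz": -8}, {"dx": 0.02, "dy": -0.04, "rz": -8}, {"dx": 0.02, "dy": -0.04, "rz": -8}, {"dx": 0.02, "dy": -0.04, "rz": -8}, {"dx": 0.02, "dy": -0.04, "rz": -8}, {"dx": 0.02, "dy": -0.04, "rz": -8}, {"dx": 0.02, "dy": -0.04, "rz": -8}]'

```text
$.series[0]: bad value
```

Emit:
jog_arm --series '[{"dx": 0.02, "dy": -0.04, "gripper": 0.6}, {"dx": 0.02, "dy": -0.04}, {"dx": 0.02, "dy": -0.04}, {"dx": 0.02, "dy": -0.04}, {"dx": 0.02, "dy": -0.04}, {"dx": 0.02, "dy": -0.04}, {"dx": 0.02, "dy": -0.04}, {}]'

```text
$.series[0]: bad value
```

Emit:
jog_arm --series '[{"dx": 0, "dy": 0, "dz": 0.03, "rx": 0, "ry": 0, "rz": 0, "gripper": 1}]'

```text
t: 0.2
eef_pos: [175.0, 598.3, 222.8]
tcp_rot: [-1.57, 0.007, 1.286]
ft_force: [0.3, -0.9, 0.2]
opening: 0.999
```

Emit:
jog_arm --series '[{"dx": 0, "dy": 0, "dz": 0.03, "rx": 0, "ry": 0, "rz": 0, "gripper": 1}, {"dx": 0.02, "dy": -0.04, "dz": 0, "rx": 0, "ry": 0, "rz": -8, "gripper": 1}, {"dx": 0.02, "dy": -0.04, "dz": 0, "rx": 0, "ry": 0, "rz": -8, "gripper": 1}, {"dx": 0.02, "dy": -0.04, "dz": 0, "rx": 0, "ry": 0, "rz": -8, "gripper": 1}, {"dx": 0.02, "dy": -0.04, "dz": 0, "rx": 0, "ry": 0, "rz": -8, "gripper": 1}, {"dx": 0.02, "dy": -0.04, "dz": 0, "rx": 0, "ry": 0, "rz": -8, "gripper": 1}, {"dx": 0.02, "dy": -0.04, "dz": 0, "rx": 0, "ry": 0, "rz": -8, "gripper": 1}, {"dx": 0.02, "dy": -0.04, "dz": 0, "rx": 0, "ry": 0, "rz": -8, "gripper": 1}, {"dx": 0.02, "dy": -0.04, "dz": 0, "rx": 0, "ry": 0, "rz": -8, "gripper": 1}, {"dx": 0.02, "dy": -0.04, "dz": 0, "rx": 0, "ry": 0, "rz": -8, "gripper": 1}, {"dx": 0.02, "dy": -0.04, "dz": 0, "rx": 0, "ry": 0, "rz": -8, "gripper": 1}]'

```text
t: 1.3
eef_pos: [375.9, 198.1, 256.3]
tcp_rot: [-1.571, -0.0, -0.116]
ft_force: [1.2, 0.3, 0.3]
opening: 1.003
```

Emit:
jog_arm --series '[{"dx": 0.02, "dy": -0.04, "dz": 0, "rx": 0, "ry": 0, "rz": 0, "gripper": 0.6}, {"dx": 0.02, "dy": -0.04, "dz": 0, "rx": 0, "ry": 0, "rz": 0, "gripper": 0.6}, {"dx": 0.02, "dy": -0.04, "dz": 0, "rx": 0, "ry": 0, "rz": 0, "gripper": 0.6}, {"dx": 0.02, "dy": -0.04, "dz": 0, "rx": 0, "ry": 0, "rz": 0, "gripper": 0.6}, {"dx": 0.02, "dy": -0.04, "dz": 0, "rx": 0, "ry": 0, "rz": 0, "gripper": 0.6}, {"dx": 0.02, "dy": -0.04, "dz": 0, "rx": 0, "ry": 0, "rz": 0, "gripper": 0.6}, {"dx": 0.02, "dy": -0.04, "dz": 0, "rx": 0, "ry": 0, "rz": 0, "gripper": 0.6}, {"dx": 0, "dy": -0.039, "dz": 0, "rx": 0, "ry": 0, "rz": 0, "gripper": 0.6}, {"dx": 0, "dy": 0, "dz": 0, "rx": 0, "ry": 0, "rz": 0, "gripper": 0.6}, {"dx": 0, "dy": 0, "dz": 0, "rx": 0, "ry": 0, "rz": 0, "gripper": 0.6}]'

```text
t: 2.3
eef_pos: [515.3, -119.6, 255.8]
tcp_rot: [-1.57, 0.001, -0.112]
ft_force: [0.7, 0.3, -0.1]
opening: 0.598
```

Run:
```python
from h import *
for n,(x,y,f) in(('top',(240,160,5)),('scene',(220,140,5))):
    a=snap(n,n+'1.png')[:,:,::-1][y:y+110,x:x+150];cv2.imwrite(f'pics/{n}1c.png',cv2.resize(a,None,fx=f,fy=f,interpolation=2))
```

```text
(no output)
```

View pics/top1c.png

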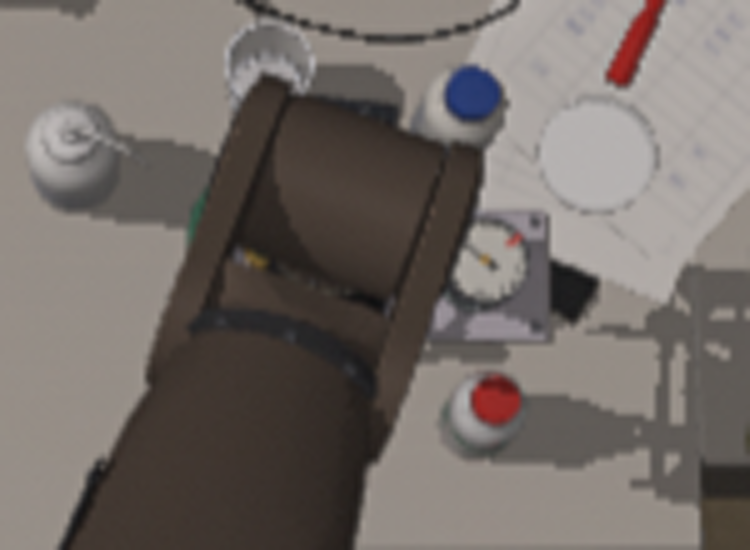

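View pics/scene1c.png

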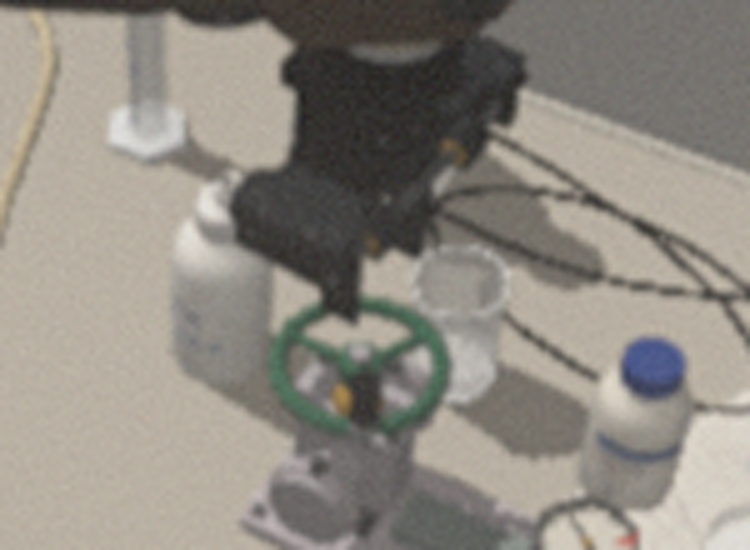

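Emit:
jog_arm --series '[{"dx": 0.003, "dy": 0, "dz": -0.03, "rx": 0, "ry": 0, "rz": 0, "gripper": 0.6}, {"dx": 0, "dy": 0, "dz": -0.03, "rx": 0, "ry": 0, "rz": 0, "gripper": 0.6}, {"dx": 0, "dy": 0, "dz": -0.02, "rx": 0, "ry": 0, "rz": 0, "gripper": 0.6}, {"dx": 0, "dy": 0, "dz": -0.012, "rx": 0, "ry": 0, "rz": 0, "gripper": 0.6}, {"dx": 0, "dy": 0, "dz": 0, "rx": 0, "ry": 0, "rz": 0, "gripper": 0.6}]'

```text
t: 2.9
eef_pos: [518.2, -118.1, 163.4]
tcp_rot: [-1.57, 0.002, -0.109]
ft_force: [0.5, -0.4, -0.3]
opening: 0.601
```

Emit:
jog_arm --series '[{"dx": 0, "dy": 0, "dz": 0, "rx": 0, "ry": 0, "rz": 0, "gripper": 0}, {"dx": 0, "dy": 0, "dz": 0, "rx": 0, "ry": 0, "rz": 0, "gripper": 0}, {"dx": 0, "dy": 0, "dz": 0, "rx": 0, "ry": 0, "rz": 0, "gripper": 0}, {"dx": 0, "dy": 0, "dz": 0, "rx": 0, "ry": 0, "rz": 0, "gripper": 0}, {"dx": 0, "dy": 0, "dz": 0, "rx": 0, "ry": 0, "rz": 0, "gripper": 0}, {"dx": 0, "dy": 0, "dz": 0, "rx": 0, "ry": 0, "rz": 0, "gripper": 0}, {"dx": 0, "dy": 0, "dz": 0, "rx": 0, "ry": 0, "rz": 0, "gripper": 0}]'

```text
t: 3.6
eef_pos: [519.5, -119.2, 164.5]
tcp_rot: [-1.571, -0.002, -0.111]
ft_force: [4.9, 0.7, -0.5]
opening: 0.164
```

Run:
```python
from h import *
a=snap('scene','scene2.png')[:,:,::-1][170:250,250:340];cv2.imwrite(f'pics/s2c.png',cv2.resize(a,None,fx=7,fy=7,interpolation=2))
for z in(150,188):
  print([(np.array(proj('scene',p))-[250,170])*7 for p in([519,-119,z],[519,-109,z],[519,-129,z])])
```

```text
[array([298.27768766, 378.79699266]), array([277.21292579, 369.687761  ]), array([319.43011638, 387.94413493])]
[array([302.54591831, 319.59755837]), array([281.06827969, 310.43870968]), array([324.11466308, 328.79525805])]
```

View pics/s2c.png

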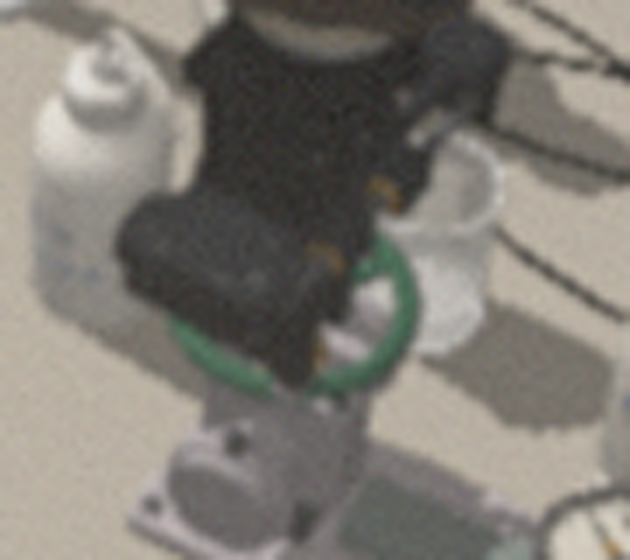

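Run:
```python
import numpy as np
p=np.round(50*np.c_[np.cos(np.radians(211+10*np.arange(37))),np.sin(np.radians(211+10*np.arange(37)))],1)
for i,d in enumerate(np.diff(p,axis=0)): print(211+10*i,(d/1000).round(4).tolist())
```

```text
211 [0.0052, -0.007]
221 [0.0062, -0.0061]
231 [0.0073, -0.0048]
241 [0.0079, -0.0036]
251 [0.0085, -0.0021]
261 [0.0087, -0.0006]
271 [0.0086, 0.0009]
281 [0.0084, 0.0024]
291 [0.0079, 0.0038]
301 [0.007, 0.0052]
311 [0.0061, 0.0062]
321 [0.0048, 0.0073]
331 [0.0036, 0.0079]
341 [0.0021, 0.0085]
351 [0.0006, 0.0087]
361 [-0.0009, 0.0086]
371 [-0.0024, 0.0084]
381 [-0.0038, 0.0079]
391 [-0.0052, 0.007]
401 [-0.0062, 0.0061]
411 [-0.0073, 0.0048]
421 [-0.0079, 0.0036]
431 [-0.0085, 0.0021]
441 [-0.0087, 0.0006]
451 [-0.0086, -0.0009]
461 [-0.0084, -0.0024]
471 [-0.0079, -0.0038]
481 [-0.007, -0.0052]
491 [-0.0061, -0.0062]
501 [-0.0048, -0.0073]
511 [-0.0036, -0.0079]
521 [-0.0021, -0.0085]
531 [-0.0006, -0.0087]
541 [0.0009, -0.0086]
551 [0.0024, -0.0084]
561 [0.0038, -0.0079]
```

Emit:
jog_arm --series '[{"dx": 0.0051, "dy": -0.0071, "dz": 0, "rx": 0, "ry": 0, "rz": 0, "gripper": 0}, {"dx": 0.0063, "dy": -0.0061, "dz": 0, "rx": 0, "ry": 0, "rz": 0, "gripper": 0}]'

```text
t: 3.85
eef_pos: [529.7, -132.7, 164.5]
tcp_rot: [-1.571, 0.001, -0.11]
ft_force: [-3.5, -0.6, 4.3]
opening: 0.164
```

Emit:
jog_arm --series '[{"dx": 0.0073, "dy": -0.0048, "dz": 0, "rx": 0, "ry": 0, "rz": 0, "gripper": 0}, {"dx": 0.0079, "dy": -0.0036, "dz": 0, "rx": 0, "ry": 0, "rz": 0, "gripper": 0}, {"dx": 0.0085, "dy": -0.0021, "dz": 0, "rx": 0, "ry": 0, "rz": 0, "gripper": 0}, {"dx": 0.0087, "dy": -0.0006, "dz": 0, "rx": 0, "ry": 0, "rz": 0, "gripper": 0}, {"dx": 0.0086, "dy": 0.0009, "dz": 0, "rx": 0, "ry": 0, "rz": 0, "gripper": 0}, {"dx": 0.0084, "dy": 0.0024, "dz": 0, "rx": 0, "ry": 0, "rz": 0, "gripper": 0}, {"dx": 0.0079, "dy": 0.0038, "dz": 0, "rx": 0, "ry": 0, "rz": 0, "gripper": 0}]'

```text
t: 4.55
eef_pos: [589.2, -139.7, 164.6]
tcp_rot: [-1.575, -0.004, -0.111]
ft_force: [3.8, -11.7, -0.3]
opening: 0.164
```

Run:
```python
from h import *
a=snap('scene','scene3.png')[:,:,::-1][150:270,250:370];cv2.imwrite(f'pics/s3c.png',cv2.resize(a,None,fx=5,fy=5,interpolation=2))
print(env.state()['eef_pos'],env.state()['ft_force'])
```

```text
[ 590.32498123 -139.06505098  164.63465307] [  6.57629196 -11.32749479   0.3743475 ]
```

View pics/s3c.png

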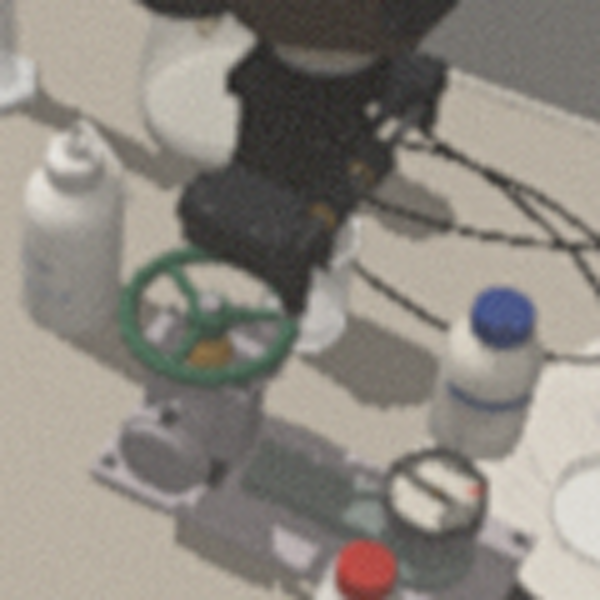

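Emit:
jog_arm --series '[{"dx": 0.008, "dy": 0.0032, "dz": 0, "rx": 0, "ry": 0, "rz": 0, "gripper": 0}, {"dx": 0.0061, "dy": 0.0062, "dz": 0, "rx": 0, "ry": 0, "rz": 0, "gripper": 0}, {"dx": 0.0048, "dy": 0.0073, "dz": 0, "rx": 0, "ry": 0, "rz": 0, "gripper": 0}, {"dx": 0.0036, "dy": 0.0079, "dz": 0, "rx": 0, "ry": 0, "rz": 0, "gripper": 0}, {"dx": 0.0021, "dy": 0.0085, "dz": 0, "rx": 0, "ry": 0, "rz": 0, "gripper": 0}, {"dx": 0.0006, "dy": 0.0087, "dz": 0, "rx": 0, "ry": 0, "rz": 0, "gripper": 0}]'

```text
t: 5.2
eef_pos: [614.3, -95.3, 164.5]
tcp_rot: [-1.572, -0.003, -0.111]
ft_force: [3.6, -2.4, 1.4]
opening: 0.163
```

Emit:
jog_arm --series '[{"dx": -0.0009, "dy": 0.0086, "dz": 0, "rx": 0, "ry": 0, "rz": 0, "gripper": 0}, {"dx": -0.0024, "dy": 0.0084, "dz": 0, "rx": 0, "ry": 0, "rz": 0, "gripper": 0}, {"dx": -0.0038, "dy": 0.0079, "dz": 0, "rx": 0, "ry": 0, "rz": 0, "gripper": 0}, {"dx": -0.0052, "dy": 0.007, "dz": 0, "rx": 0, "ry": 0, "rz": 0, "gripper": 0}, {"dx": -0.0062, "dy": 0.0061, "dz": 0, "rx": 0, "ry": 0, "rz": 0, "gripper": 0}, {"dx": -0.0073, "dy": 0.0048, "dz": 0, "rx": 0, "ry": 0, "rz": 0, "gripper": 0}, {"dx": -0.0079, "dy": 0.0036, "dz": 0, "rx": 0, "ry": 0, "rz": 0, "gripper": 0}, {"dx": -0.0085, "dy": 0.0021, "dz": 0, "rx": 0, "ry": 0, "rz": 0, "gripper": 0}, {"dx": -0.0087, "dy": 0.0006, "dz": 0, "rx": 0, "ry": 0, "rz": 0, "gripper": 0}]'

```text
t: 6.1
eef_pos: [560.9, -46.4, 164.5]
tcp_rot: [-1.573, -0.001, -0.11]
ft_force: [2.6, -12.5, 2.6]
opening: 0.161
```

Emit:
jog_arm --series '[{"dx": -0.0086, "dy": -0.0009, "dz": 0, "rx": 0, "ry": 0, "rz": 0, "gripper": 0}, {"dx": -0.0084, "dy": -0.0024, "dz": 0, "rx": 0, "ry": 0, "rz": 0, "gripper": 0}, {"dx": -0.0079, "dy": -0.0038, "dz": 0, "rx": 0, "ry": 0, "rz": 0, "gripper": 0}]'

```text
t: 6.4
eef_pos: [537.3, -54.1, 164.6]
tcp_rot: [-1.573, -0.004, -0.11]
ft_force: [11.3, -12.3, -3.4]
opening: 0.164
```

Emit:
jog_arm --series '[{"dx": -0.006, "dy": -0.0072, "dz": 0, "rx": 0, "ry": 0, "rz": 0, "gripper": 0}, {"dx": -0.0061, "dy": -0.0062, "dz": 0, "rx": 0, "ry": 0, "rz": 0, "gripper": 0}, {"dx": -0.0048, "dy": -0.0073, "dz": 0, "rx": 0, "ry": 0, "rz": 0, "gripper": 0}, {"dx": -0.0036, "dy": -0.0079, "dz": 0, "rx": 0, "ry": 0, "rz": 0, "gripper": 0}, {"dx": -0.0021, "dy": -0.0085, "dz": 0, "rx": 0, "ry": 0, "rz": 0, "gripper": 0}, {"dx": -0.0006, "dy": -0.0087, "dz": 0, "rx": 0, "ry": 0, "rz": 0, "gripper": 0}, {"dx": 0.0009, "dy": -0.0086, "dz": 0, "rx": 0, "ry": 0, "rz": 0, "gripper": 0}]'

```text
t: 7.1
eef_pos: [514.9, -106.7, 164.5]
tcp_rot: [-1.57, -0.002, -0.111]
ft_force: [10.3, 5.3, 1.0]
opening: 0.158
```

Emit:
jog_arm --series '[{"dx": 0.0034, "dy": -0.0084, "dz": 0, "rx": 0, "ry": 0, "rz": 0, "gripper": 0}, {"dx": 0.0038, "dy": -0.0079, "dz": 0, "rx": 0, "ry": 0, "rz": 0, "gripper": 0}, {"dx": 0.0052, "dy": -0.007, "dz": 0, "rx": 0, "ry": 0, "rz": 0, "gripper": 0}]'

```text
t: 7.4
eef_pos: [526.2, -129.6, 164.4]
tcp_rot: [-1.569, 0.001, -0.111]
ft_force: [1.9, 5.7, 6.5]
opening: 0.164
```

Emit:
jog_arm --series '[{"dx": 0.0062, "dy": -0.0061, "dz": 0, "rx": 0, "ry": 0, "rz": 0, "gripper": 0}, {"dx": 0.0073, "dy": -0.0048, "dz": 0, "rx": 0, "ry": 0, "rz": 0, "gripper": 0}, {"dx": 0.0079, "dy": -0.0036, "dz": 0, "rx": 0, "ry": 0, "rz": 0, "gripper": 0}]'

```text
t: 7.7
eef_pos: [547.1, -144.0, 164.3]
tcp_rot: [-1.569, 0.002, -0.11]
ft_force: [-1.3, 5.0, 8.5]
opening: 0.163
```

Emit:
jog_arm --series '[{"dx": 0.0085, "dy": -0.0021, "dz": 0, "rx": 0, "ry": 0, "rz": 0, "gripper": 0}, {"dx": 0.0087, "dy": -0.0006, "dz": 0, "rx": 0, "ry": 0, "rz": 0, "gripper": 0}]'

```text
t: 7.9
eef_pos: [564.3, -147.0, 164.4]
tcp_rot: [-1.57, 0.003, -0.11]
ft_force: [-3.3, 1.7, 9.1]
opening: 0.162
```

```bash
python3 -c "
from cell import env
s=env.state();print(s['eef_pos'],s['ft_force'])"
```

```text
[ 564.26657088 -146.95561108  164.37561144] [-3.30157042  1.67401619  9.0740464 ]
```

Emit:
jog_arm --series '[{"dx": 0.0086, "dy": 0.0009, "dz": 0, "rx": 0, "ry": 0, "rz": 0, "gripper": 0}, {"dx": 0.0084, "dy": 0.0024, "dz": 0, "rx": 0, "ry": 0, "rz": 0, "gripper": 0}]'

```text
t: 8.1
eef_pos: [581.3, -143.9, 164.4]
tcp_rot: [-1.571, 0.002, -0.11]
ft_force: [-2.1, -0.1, 8.2]
opening: 0.163
```

Emit:
jog_arm --series '[{"dx": 0.0079, "dy": 0.0038, "dz": 0, "rx": 0, "ry": 0, "rz": 0, "gripper": 0}]'

```text
t: 8.2
eef_pos: [589.3, -140.2, 164.4]
tcp_rot: [-1.571, 0.002, -0.11]
ft_force: [-2.6, -1.0, 8.3]
opening: 0.16
```

At 301°, forces low. Two rows at a time.

Emit:
jog_arm --series '[{"dx": 0.007, "dy": 0.0052, "dz": 0, "rx": 0, "ry": 0, "rz": 0, "gripper": 0}, {"dx": 0.0061, "dy": 0.0062, "dz": 0, "rx": 0, "ry": 0, "rz": 0, "gripper": 0}]'

```text
t: 8.4
eef_pos: [602.7, -129.0, 164.4]
tcp_rot: [-1.571, 0.001, -0.11]
ft_force: [-0.6, -2.5, 7.2]
opening: 0.165
```

Emit:
jog_arm --series '[{"dx": 0.0048, "dy": 0.0073, "dz": 0, "rx": 0, "ry": 0, "rz": 0, "gripper": 0}]'

```text
t: 8.5
eef_pos: [607.7, -121.8, 164.4]
tcp_rot: [-1.571, 0.001, -0.11]
ft_force: [0.1, -4.0, 6.4]
opening: 0.166
```

Emit:
jog_arm --series '[{"dx": 0.0036, "dy": 0.0079, "dz": 0, "rx": 0, "ry": 0, "rz": 0, "gripper": 0}, {"dx": 0.0021, "dy": 0.0085, "dz": 0, "rx": 0, "ry": 0, "rz": 0, "gripper": 0}]'

```text
t: 8.7
eef_pos: [613.6, -105.3, 164.5]
tcp_rot: [-1.571, -0.0, -0.11]
ft_force: [2.0, -2.6, 4.6]
opening: 0.16
```

Emit:
jog_arm --series '[{"dx": 0.0006, "dy": 0.0087, "dz": 0, "rx": 0, "ry": 0, "rz": 0, "gripper": 0}, {"dx": -0.0009, "dy": 0.0086, "dz": 0, "rx": 0, "ry": 0, "rz": 0, "gripper": 0}]'

```text
t: 8.9
eef_pos: [613.5, -87.7, 164.5]
tcp_rot: [-1.571, -0.001, -0.11]
ft_force: [2.3, -2.5, 5.9]
opening: 0.165
```

Emit:
jog_arm --series '[{"dx": -0.0024, "dy": 0.0084, "dz": 0, "rx": 0, "ry": 0, "rz": 0, "gripper": 0}, {"dx": -0.0038, "dy": 0.0079, "dz": 0, "rx": 0, "ry": 0, "rz": 0, "gripper": 0}]'

```text
t: 9.1
eef_pos: [607.2, -71.0, 164.4]
tcp_rot: [-1.571, -0.0, -0.11]
ft_force: [2.6, -0.7, 4.5]
opening: 0.161
```

Emit:
jog_arm --series '[{"dx": -0.0052, "dy": 0.007, "dz": 0, "rx": 0, "ry": 0, "rz": 0, "gripper": 0}, {"dx": -0.0062, "dy": 0.0061, "dz": 0, "rx": 0, "ry": 0, "rz": 0, "gripper": 0}]'

```text
t: 9.3
eef_pos: [595.6, -57.8, 164.4]
tcp_rot: [-1.57, -0.0, -0.11]
ft_force: [1.9, -2.1, 6.7]
opening: 0.16
```

Emit:
jog_arm --series '[{"dx": -0.0073, "dy": 0.0048, "dz": 0, "rx": 0, "ry": 0, "rz": 0, "gripper": 0}, {"dx": -0.0079, "dy": 0.0036, "dz": 0, "rx": 0, "ry": 0, "rz": 0, "gripper": 0}]'

```text
t: 9.5
eef_pos: [580.2, -49.4, 164.4]
tcp_rot: [-1.57, -0.0, -0.11]
ft_force: [3.2, -1.6, 6.1]
opening: 0.162
```

Emit:
jog_arm --series '[{"dx": -0.0085, "dy": 0.0021, "dz": 0, "rx": 0, "ry": 0, "rz": 0, "gripper": 0}, {"dx": -0.0087, "dy": 0.0006, "dz": 0, "rx": 0, "ry": 0, "rz": 0, "gripper": 0}]'

```text
t: 9.7
eef_pos: [569.9, -47.7, 165.6]
tcp_rot: [-1.571, -0.018, -0.111]
ft_force: [56.1, -3.0, -15.2]
opening: 0.162
```

Emit:
jog_arm --series '[{"dx": 0.003, "dy": 0, "dz": 0, "rx": 0, "ry": 0, "rz": 0, "gripper": 0}, {"dx": 0, "dy": 0, "dz": 0, "rx": 0, "ry": 0, "rz": 0, "gripper": 0}, {"dx": 0, "dy": 0, "dz": 0, "rx": 0, "ry": 0, "rz": 0, "gripper": 0}]'

```text
t: 10.0
eef_pos: [571.4, -48.0, 166.0]
tcp_rot: [-1.571, -0.013, -0.111]
ft_force: [23.2, -2.0, 3.1]
opening: 0.152
```

Run:
```python
from h import *
for n,(x,y,f) in(('top',(240,160,5)),('scene',(240,150,5))):
    a=snap(n,n+'4.png')[:,:,::-1][y:y+115,x:x+150];cv2.imwrite(f'pics/{n}4c.png',cv2.resize(a,None,fx=f,fy=f,interpolation=2))
s=env.state();print(s['eef_pos'],s['ft_force'])
```

```text
[571.38666165 -47.91869706 166.00098789] [23.63202715 -2.93204889  4.18653984]
```

View pics/scene4c.png

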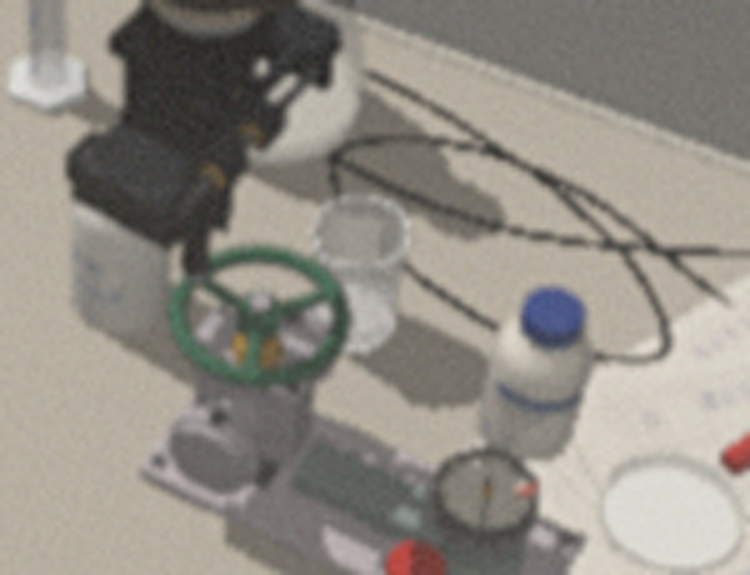

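View pics/top4c.png

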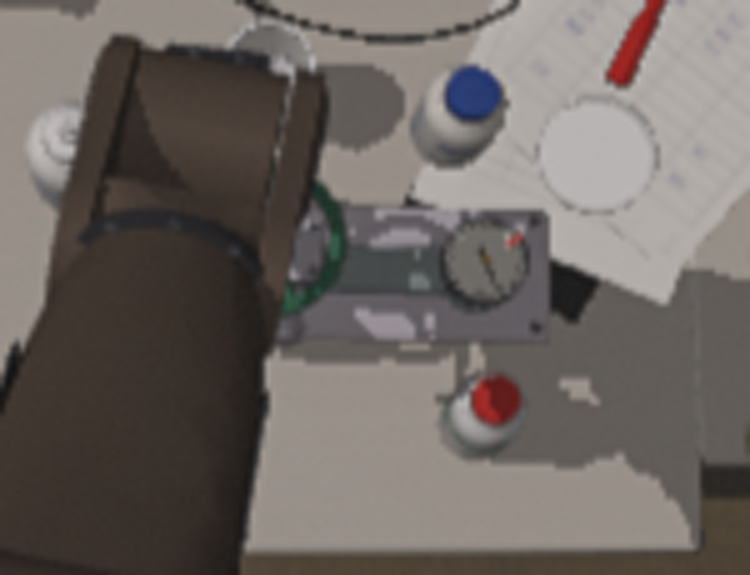

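Emit:
jog_arm --series '[{"dx": 0.0071, "dy": -0.0013, "dz": 0, "rx": 0, "ry": 0, "rz": 0, "gripper": 0}, {"dx": 0.0071, "dy": -0.0014, "dz": 0, "rx": 0, "ry": 0, "rz": 0, "gripper": 0}, {"dx": 0.0079, "dy": -0.0036, "dz": 0, "rx": 0, "ry": 0, "rz": 0, "gripper": 0}, {"dx": 0.0073, "dy": -0.0048, "dz": 0, "rx": 0, "ry": 0, "rz": 0, "gripper": 0}, {"dx": 0.0062, "dy": -0.0061, "dz": 0, "rx": 0, "ry": 0, "rz": 0, "gripper": 0}, {"dx": 0.0052, "dy": -0.007, "dz": 0, "rx": 0, "ry": 0, "rz": 0, "gripper": 0}, {"dx": 0.0038, "dy": -0.0079, "dz": 0, "rx": 0, "ry": 0, "rz": 0, "gripper": 0}, {"dx": 0.0024, "dy": -0.0084, "dz": 0, "rx": 0, "ry": 0, "rz": 0, "gripper": 0}, {"dx": 0.0009, "dy": -0.0086, "dz": 0, "rx": 0, "ry": 0, "rz": 0, "gripper": 0}, {"dx": -0.0006, "dy": -0.0087, "dz": 0, "rx": 0, "ry": 0, "rz": 0, "gripper": 0}, {"dx": 0, "dy": 0, "dz": 0, "rx": 0, "ry": 0, "rz": 0, "gripper": 0}]'

```text
t: 11.2
eef_pos: [613.7, -105.6, 165.7]
tcp_rot: [-1.571, -0.001, -0.111]
ft_force: [-0.4, -2.1, 15.6]
opening: 0.151
```

Run:
```python
from h import *
for n,(x,y,f) in(('scene',(240,150,5)),):
    a=snap(n,n+'5.png')[:,:,::-1][y:y+115,x:x+150];cv2.imwrite(f'pics/{n}5c.png',cv2.resize(a,None,fx=f,fy=f,interpolation=2))
s=env.state();print(s['eef_pos'],s['ft_force'])
p=s['eef_pos'];print(np.degrees(np.arctan2(p[1]+96.7,p[0]-564.3)),np.hypot(p[1]+96.7,p[0]-564.3))
```

```text
[ 613.77893931 -105.50039131  165.74595648] [-0.11783044 -2.18118307 14.04814487]
-10.085239964361254 50.255470576289895
```

View pics/scene5c.png

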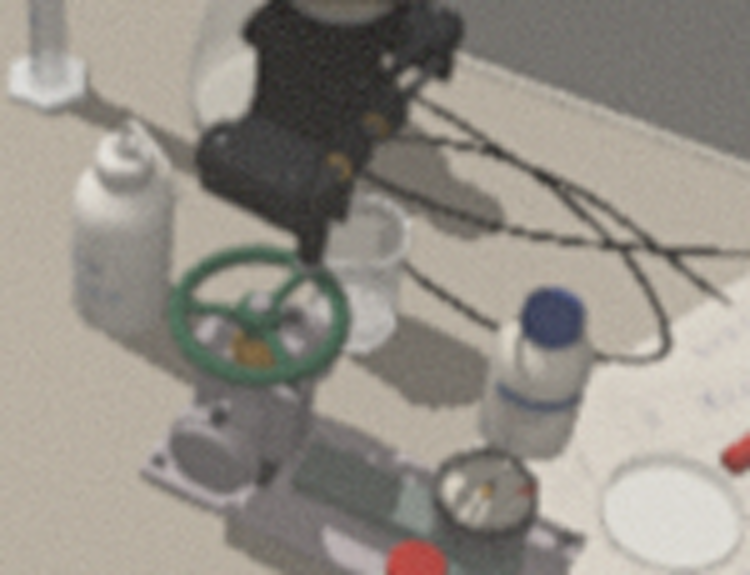

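Emit:
jog_arm --series '[{"dx": 0, "dy": 0, "dz": 0, "rx": 0, "ry": 0, "rz": 0, "gripper": 0}, {"dx": 0, "dy": 0, "dz": 0, "rx": 0, "ry": 0, "rz": 0, "gripper": 0.5}, {"dx": 0, "dy": 0, "dz": 0, "rx": 0, "ry": 0, "rz": 0, "gripper": 0.5}, {"dx": 0, "dy": 0, "dz": 0, "rx": 0, "ry": 0, "rz": 0, "gripper": 0.5}, {"dx": 0, "dy": 0, "dz": 0, "rx": 0, "ry": 0, "rz": 0, "gripper": 0.5}, {"dx": 0, "dy": 0, "dz": 0.03, "rx": 0, "ry": 0, "rz": 0, "gripper": 0.5}, {"dx": 0, "dy": 0, "dz": 0.04, "rx": 0, "ry": 0, "rz": 0, "gripper": 0.5}, {"dx": 0, "dy": 0, "dz": 0.03, "rx": 0, "ry": 0, "rz": 0, "gripper": 0.5}]'

```text
t: 12.05
eef_pos: [613.8, -105.1, 265.9]
tcp_rot: [-1.571, -0.0, -0.11]
ft_force: [0.2, -0.1, -0.6]
opening: 0.497
```

Emit:
jog_arm --series '[{"dx": -0.03, "dy": 0.04, "dz": 0, "rx": 0, "ry": 0, "rz": 0, "gripper": 1}, {"dx": -0.03, "dy": 0.04, "dz": 0, "rx": 0, "ry": 0, "rz": 0, "gripper": 1}, {"dx": -0.03, "dy": 0.04, "dz": 0, "rx": 0, "ry": 0, "rz": 0, "gripper": 1}, {"dx": -0.03, "dy": 0.04, "dz": 0, "rx": 0, "ry": 0, "rz": 0, "gripper": 1}, {"dx": -0.03, "dy": 0.04, "dz": 0, "rx": 0, "ry": 0, "rz": 0, "gripper": 1}]'

```text
t: 12.55
eef_pos: [462.1, 96.0, 264.0]
tcp_rot: [-1.571, 0.001, -0.111]
ft_force: [0.8, 1.2, 0.4]
opening: 0.861
```

Run:
```python
from h import *
ims=[]
for n,(x,y) in(('top',(318,192)),('scene',(322,235))):
    a=np.mean([env.read_camera(n).astype(float) for _ in range(4)],0).astype(np.uint8)[:,:,::-1]
    cv2.imwrite(f'pics/{n}6.png',a);ims.append(cv2.resize(a[y:y+40,x:x+40],(400,400),interpolation=cv2.INTER_CUBIC))
cv2.imwrite('pics/d6.png',np.hstack(ims))
a=cv2.imread('pics/top6.png')[150:260,240:390];cv2.imwrite('pics/t6c.png',cv2.resize(a,None,fx=5,fy=5))
```

```text
(no output)
```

View pics/d6.png

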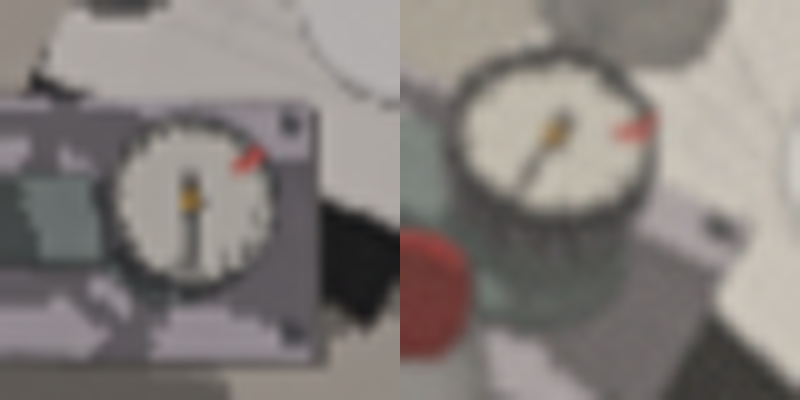

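View pics/t6c.png

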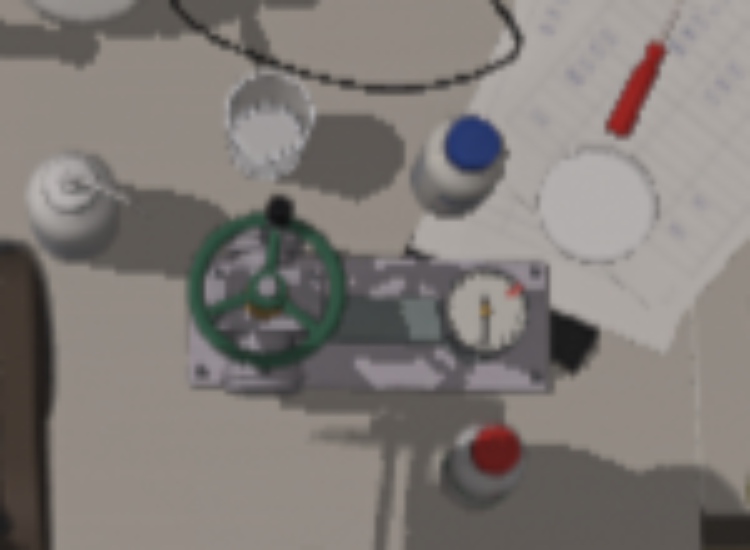

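```bash
cat >> h.py <<'E'
def dial(tag,C=None,boxes=(('top',(318,192)),('scene',(322,235)))):
    for n,(x,y) in boxes:
        im=cv2.imread(f'pics/{n}{tag}.png')[y:y+40,x:x+40].astype(float)
        P=np.array([[ray(n,x+i,y+j,74)[:2] for i in range(40)] for j in range(40)])
        Cc=np.array([559.5,-256.]) if C is None else np.array(C)
        d=np.linalg.norm(P-Cc,axis=2)
        R=im[...,2]-np.maximum(im[...,1],im[...,0]);w=np.clip(R-20,0,None)*(d<31)
        red=(P*w[...,None]).sum((0,1))/w.sum()
        # orange hub
        w=np.clip(im[...,2]-im[...,0]-40,0,None)*(d<8);hub=(P*w[...,None]).sum((0,1))/max(w.sum(),1e-9)
        # pointer: dark pixels within 5..19 mm
        g=im.mean(2);face=np.percentile(g[d<20],75);w=np.clip(face-25-g,0,None)*(d<20)*(d>6)*(R<20)
        v=P-Cc;th=np.degrees(np.arctan2(v[...,1],v[...,0]))
        h=np.histogram(th,bins=36,range=(-180,180),weights=w)[0]
        k=h.argmax()*10-175;dd=(th-k+180)%360-180;s=np.abs(dd)<25
        pa=k+(w*dd*s).sum()/(w*s).sum()
        r=red-Cc
        print(n,'red',red.round(1),'ang',np.degrees(np.arctan2(r[1],r[0])).round(1),'r',np.hypot(*r).round(1),'hub',hub.round(1),'ptr',round(pa,1))
        print(dict(zip(range(-175,180,10),h.round().astype(int))))
E
python3 - <<'E'
from h import *
dial('6')
# grip location/wheel
print(ray('top',240+280/5,150+209/5,188)[:2], ray('top',318+19,192+20,74),ray('scene',322+15.5,235+13.3,74))
E
```

```text
top red [ 574.8 -273.5] ang -48.8 r 23.3 hub [ 560.6 -252.3] ptr 168.2
{-175: np.int64(0), -165: np.int64(0), -155: np.int64(0), -145: np.int64(0), -135: np.int64(0), -125: np.int64(0), -115: np.int64(0), -105: np.int64(0), -95: np.int64(0), -85: np.int64(0), -75: np.int64(0), -65: np.int64(0), -55: np.int64(0), -45: np.int64(0), -35: np.int64(0), -25: np.int64(0), -15: np.int64(0), -5: np.int64(0), 5: np.int64(16), 15: np.int64(47), 25: np.int64(13), 35: np.int64(36), 45: np.int64(0), 55: np.int64(0), 65: np.int64(0), 75: np.int64(0), 85: np.int64(0), 95: np.int64(0), 105: np.int64(0), 115: np.int64(0), 125: np.int64(29), 135: np.int64(0), 145: np.int64(12), 155: np.int64(20), 165: np.int64(57), 175: np.int64(114)}Traceback (most recent call last):
  File "<stdin>", line 2, in <module>
  File "h.py", line 23, in dial
    P=np.array([[ray(n,x+i,y+j,74)[:2] for i in range(40)] for j in range(40)])
                 ~~~^^^^^^^^^^^^^^
  File "h.py", line 6, in ray
    c=env.camera_info(n);K=np.array(c['camera_matrix']);R=np.array(c['R']);t=np.array(c['t']).ravel()
ValueError: time passes only in moves, steps and waits
```

```bash
python3 - <<'E'
s=open('h.py').read().replace("def snap","_c={}\ndef ci(n):\n    if n not in _c:_c[n]=env.camera_info(n)\n    return _c[n]\ndef snap",1)
a,b=s.split("def snap");s=a+"def snap"+b.replace("env.camera_info(","ci(")
open('h.py','w').write(s)
E
python3 - <<'E'
from h import *
# face centre: bright low-saturation blob
for n,(x,y) in(('top',(318,192)),('scene',(322,235))):
    im=cv2.imread(f'pics/{n}6.png')[y:y+40,x:x+40]
    pts=np.argwhere(im.min(2)>-1)
    P=np.array([ray(n,x+i,y+j,74)[:2] for j,i in pts]);d=np.linalg.norm(P-[560,-254],axis=1)
    val=im.reshape(-1,3).max(1).astype(float)
    m=(d<29)&(val>120);print(n,'centroid',P[m].mean(0).round(1),m.sum())
dial('6',(560.5,-254))
E
```

```text
top centroid [ 560.9 -254.6] 163
scene centroid [ 560.1 -253.4] 217
top red [ 574.7 -273.1] ang -53.4 r 23.8 hub [ 560.6 -252.3] ptr -181.8
{-175: np.int64(77), -165: np.int64(0), -155: np.int64(0), -145: np.int64(0), -135: np.int64(0), -125: np.int64(0), -115: np.int64(0), -105: np.int64(0), -95: np.int64(0), -85: np.int64(0), -75: np.int64(0), -65: np.int64(0), -55: np.int64(0), -45: np.int64(0), -35: np.int64(0), -25: np.int64(0), -15: np.int64(0), -5: np.int64(63), 5: np.int64(0), 15: np.int64(13), 25: np.int64(36), 35: np.int64(0), 45: np.int64(0), 55: np.int64(0), 65: np.int64(0), 75: np.int64(0), 85: np.int64(0), 95: np.int64(0), 105: np.int64(0), 115: np.int64(0), 125: np.int64(0), 135: np.int64(0), 145: np.int64(29), 155: np.int64(12), 165: np.int64(20), 175: np.int64(76)}
scene red [ 574.2 -272.3] ang -53.1 r 22.9 hub [ 560.5 -251.5] ptr 169.2
{-175: np.int64(0), -165: np.int64(0), -155: np.int64(0), -145: np.int64(0), -135: np.int64(0), -125: np.int64(0), -115: np.int64(0), -105: np.int64(0), -95: np.int64(0), -85: np.int64(0), -75: np.int64(0), -65: np.int64(0), -55: np.int64(0), -45: np.int64(0), -35: np.int64(0), -25: np.int64(0), -15: np.int64(10), -5: np.int64(0), 5: np.int64(0), 15: np.int64(23), 25: np.int64(0), 35: np.int64(9), 45: np.int64(0), 55: np.int64(0), 65: np.int64(0), 75: np.int64(0), 85: np.int64(0), 95: np.int64(0), 105: np.int64(0), 115: np.int64(0), 125: np.int64(0), 135: np.int64(0), 145: np.int64(0), 155: np.int64(12), 165: np.int64(60), 175: np.int64(36)}
```

Emit:
jog_arm --series '[{"dx": 0.0097, "dy": -0.0348, "dz": 0, "rx": 0, "ry": 0, "rz": 6.6, "gripper": 1}, {"dx": 0.0097, "dy": -0.0348, "dz": 0, "rx": 0, "ry": 0, "rz": 6.6, "gripper": 1}, {"dx": 0.0097, "dy": -0.0348, "dz": 0, "rx": 0, "ry": 0, "rz": 6.6, "gripper": 1}, {"dx": 0.0097, "dy": -0.0348, "dz": 0, "rx": 0, "ry": 0, "rz": 6.6, "gripper": 1}, {"dx": 0.0097, "dy": -0.0348, "dz": 0, "rx": 0, "ry": 0, "rz": 6.6, "gripper": 1}, {"dx": 0.0097, "dy": -0.0348, "dz": 0, "rx": 0, "ry": 0, "rz": 6.6, "gripper": 1}, {"dx": 0.0097, "dy": -0.0348, "dz": 0, "rx": 0, "ry": 0, "rz": 6.6, "gripper": 1}, {"dx": 0.0097, "dy": -0.0348, "dz": 0, "rx": 0, "ry": 0, "rz": 6.6, "gripper": 1}, {"dx": 0.0097, "dy": -0.0348, "dz": 0, "rx": 0, "ry": 0, "rz": 6.6, "gripper": 1}, {"dx": 0.0097, "dy": -0.0348, "dz": 0, "rx": 0, "ry": 0, "rz": 6.6, "gripper": 1}, {"dx": 0, "dy": 0, "dz": 0, "rx": 0, "ry": 0, "rz": 0, "gripper": 1}, {"dx": 0, "dy": 0, "dz": 0, "rx": 0, "ry": 0, "rz": 0, "gripper": 1}]'

```text
t: 14.15
eef_pos: [560.5, -254.6, 263.2]
tcp_rot: [-1.569, -0.0, 1.038]
ft_force: [-0.6, 0.3, 0.6]
opening: 0.999
```

Emit:
jog_arm --series '[{"dx": 0, "dy": 0.001, "dz": -0.04, "rx": 0, "ry": 0, "rz": 0, "gripper": 1}, {"dx": 0, "dy": 0, "dz": -0.04, "rx": 0, "ry": 0, "rz": 0, "gripper": 1}, {"dx": 0, "dy": 0, "dz": -0.04, "rx": 0, "ry": 0, "rz": 0, "gripper": 1}, {"dx": 0, "dy": 0, "dz": -0.02, "rx": 0, "ry": 0, "rz": 0, "gripper": 1}, {"dx": 0, "dy": 0, "dz": 0, "rx": 0, "ry": 0, "rz": 0, "gripper": 1}, {"dx": 0, "dy": 0, "dz": 0, "rx": 0, "ry": 0, "rz": 0, "gripper": 1}]'

```text
t: 14.75
eef_pos: [561.1, -252.0, 125.0]
tcp_rot: [-1.571, -0.0, 1.041]
ft_force: [-0.3, 0.4, 0.6]
opening: 0.997
```

Run:
```python
from h import *
ims=[]
for n,(x,y) in(('top',(270,160)),('scene',(260,170))):
    a=snap(n,n+'7.png')[:,:,::-1]
    ims.append(cv2.resize(a[y:y+130,x:x+100],(400,520),interpolation=cv2.INTER_CUBIC))
cv2.imwrite('pics/d7.png',np.hstack(ims))
```

```text
(no output)
```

View pics/d7.png

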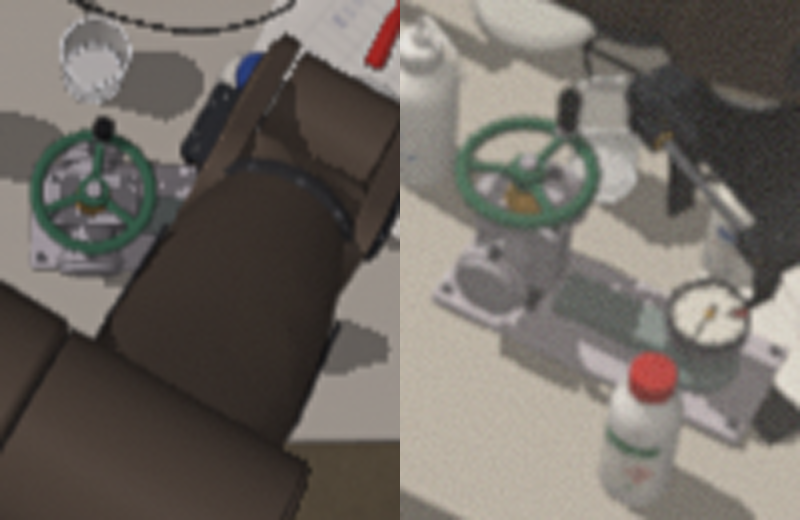

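Emit:
jog_arm --series '[{"dx": 0, "dy": -0.001, "dz": 0, "rx": 0, "ry": 0, "rz": -6.6, "gripper": 1}, {"dx": 0, "dy": 0, "dz": 0, "rx": 0, "ry": 0, "rz": -6.6, "gripper": 1}, {"dx": 0, "dy": 0, "dz": 0, "rx": 0, "ry": 0, "rz": -6.6, "gripper": 1}, {"dx": 0, "dy": 0, "dz": -0.02, "rx": 0, "ry": 0, "rz": 0, "gripper": 1}, {"dx": 0, "dy": 0, "dz": -0.02, "rx": 0, "ry": 0, "rz": 0, "gripper": 1}, {"dx": 0, "dy": 0, "dz": -0.014, "rx": 0, "ry": 0, "rz": 0, "gripper": 1}, {"dx": 0, "dy": 0, "dz": 0, "rx": 0, "ry": 0, "rz": 0, "gripper": 1}]'

```text
t: 15.55
eef_pos: [560.5, -253.0, 69.6]
tcp_rot: [-1.569, 0.0, 0.696]
ft_force: [-0.4, 0.5, 0.7]
opening: 0.997
```

Emit:
jog_arm --series '[{"dx": 0, "dy": 0, "dz": 0, "rx": 0, "ry": 0, "rz": 0, "gripper": 0.4}, {"dx": 0, "dy": 0, "dz": 0, "rx": 0, "ry": 0, "rz": 0, "gripper": 0.4}, {"dx": 0, "dy": 0, "dz": 0, "rx": 0, "ry": 0, "rz": 0, "gripper": 0.4}, {"dx": 0, "dy": 0, "dz": 0, "rx": 0, "ry": 0, "rz": 0, "gripper": 0.4}, {"dx": 0, "dy": 0, "dz": 0, "rx": 0, "ry": 0, "rz": 0, "gripper": 0.4}]'

```text
t: 16.05
eef_pos: [561.0, -253.3, 70.6]
tcp_rot: [-1.571, -0.0, 0.696]
ft_force: [0.0, -0.8, -0.2]
opening: 0.638
```

Emit:
jog_arm --series '[{"dx": 0, "dy": 0, "dz": 0, "rx": 0, "ry": 0, "rz": -8.1, "gripper": 0.4}, {"dx": 0, "dy": 0, "dz": 0, "rx": 0, "ry": 0, "rz": -8.1, "gripper": 0.4}, {"dx": 0, "dy": 0, "dz": 0, "rx": 0, "ry": 0, "rz": -8.1, "gripper": 0.4}, {"dx": 0, "dy": 0, "dz": 0, "rx": 0, "ry": 0, "rz": -8.1, "gripper": 0.4}, {"dx": 0, "dy": 0, "dz": 0, "rx": 0, "ry": 0, "rz": -8.1, "gripper": 0.4}, {"dx": 0, "dy": 0, "dz": 0, "rx": 0, "ry": 0, "rz": -8.1, "gripper": 0.4}, {"dx": 0, "dy": 0, "dz": 0, "rx": 0, "ry": 0, "rz": -8.1, "gripper": 0.4}, {"dx": 0, "dy": 0, "dz": 0, "rx": 0, "ry": 0, "rz": -8.1, "gripper": 0.4}, {"dx": 0, "dy": 0, "dz": 0, "rx": 0, "ry": 0, "rz": 0, "gripper": 0.4}]'

```text
t: 16.95
eef_pos: [560.9, -253.3, 70.3]
tcp_rot: [-1.571, -0.0, -0.437]
ft_force: [0.1, 0.1, 0.1]
opening: 0.403
```

Emit:
jog_arm --series '[{"dx": 0, "dy": 0, "dz": 0, "rx": 0, "ry": 0, "rz": 0, "gripper": 1}, {"dx": 0, "dy": 0, "dz": 0, "rx": 0, "ry": 0, "rz": 0, "gripper": 1}, {"dx": 0, "dy": 0, "dz": 0, "rx": 0, "ry": 0, "rz": 0, "gripper": 1}, {"dx": 0, "dy": 0, "dz": 0, "rx": 0, "ry": 0, "rz": 0, "gripper": 1}, {"dx": 0, "dy": 0, "dz": 0.03, "rx": 0, "ry": 0, "rz": 0, "gripper": 1}, {"dx": 0, "dy": 0, "dz": 0.03, "rx": 0, "ry": 0, "rz": 0, "gripper": 1}]'

```text
t: 17.55
eef_pos: [560.5, -253.1, 130.3]
tcp_rot: [-1.571, 0.002, -0.434]
ft_force: [1.2, -0.4, 0.5]
opening: 0.851
```

Run:
```python
from h import *
a=snap('scene','scene8.png')[:,:,::-1][170:300,260:400]
cv2.imwrite('pics/d8.png',cv2.resize(a,None,fx=4.5,fy=4.5,interpolation=cv2.INTER_CUBIC))
```

```text
(no output)
```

View pics/d8.png

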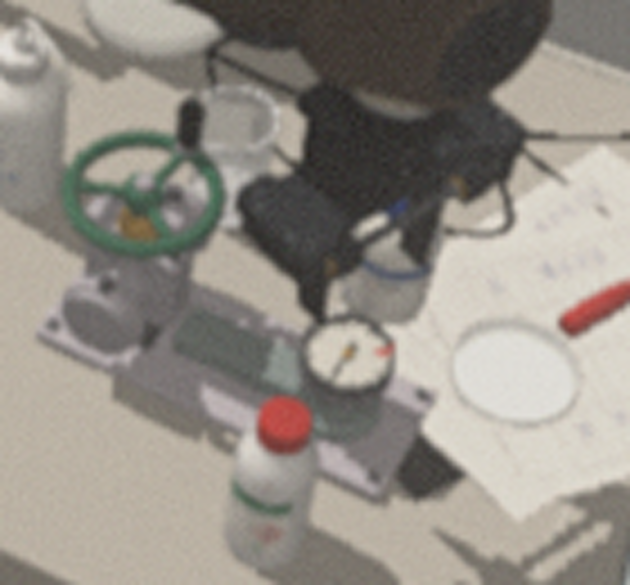

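Run:
```python
from h import *
s=env.state();print(s['eef_pos'],s['opening'],s['tcp_rot'])
p=s['eef_pos'];a=s['tcp_rot'][2];u=np.array([np.cos(a),np.sin(a)])
for sg in(-1,1):
  for r in(40,50):
    q=np.r_[p[:2]+sg*r*u,p[2]-11];print(sg,r,q,((proj('scene',q)-[260,170])*4.5).round())
print(((proj('scene',[560.5,-253,74])-[260,170])*4.5).round())
```

```text
[ 562.39838132 -254.05951289  135.78322043] 0.8926115863628392 [-1.57128114 -0.00548723 -0.43409062]
-1 40 [ 526.1082657  -237.23609147  124.78322043] [312. 331.]
-1 50 [ 517.0357368  -233.03023611  124.78322043] [300. 338.]
1 40 [ 598.68849694 -270.88293431  124.78322043] [404. 276.]
1 50 [ 607.76102584 -275.08878967  124.78322043] [416. 269.]
[347. 352.]
```

Emit:
jog_arm --series '[{"dx": 0, "dy": 0, "dz": 0, "rx": 0, "ry": 0, "rz": 8, "gripper": 1}, {"dx": 0, "dy": 0, "dz": 0, "rx": 0, "ry": 0, "rz": 8, "gripper": 1}, {"dx": 0, "dy": 0, "dz": 0, "rx": 0, "ry": 0, "rz": 8, "gripper": 1}, {"dx": 0, "dy": 0, "dz": 0, "rx": 0, "ry": 0, "rz": 8, "gripper": 1}, {"dx": 0, "dy": 0, "dz": 0, "rx": 0, "ry": 0, "rz": 8, "gripper": 1}, {"dx": 0, "dy": 0, "dz": 0, "rx": 0, "ry": 0, "rz": 8, "gripper": 1}, {"dx": 0, "dy": 0, "dz": 0, "rx": 0, "ry": 0, "rz": 8, "gripper": 1}, {"dx": 0, "dy": 0, "dz": 0, "rx": 0, "ry": 0, "rz": 8, "gripper": 1}, {"dx": 0, "dy": 0, "dz": 0, "rx": 0, "ry": 0, "rz": 8, "gripper": 1}, {"dx": 0, "dy": 0, "dz": -0.03, "rx": 0, "ry": 0, "rz": 0, "gripper": 1}, {"dx": 0, "dy": 0, "dz": -0.03, "rx": 0, "ry": 0, "rz": 0, "gripper": 1}, {"dx": 0, "dy": 0, "dz": 0, "rx": 0, "ry": 0, "rz": 0, "gripper": 1}]'

```text
t: 18.8
eef_pos: [559.2, -252.3, 67.0]
tcp_rot: [-1.565, 0.001, 0.822]
ft_force: [-0.4, 1.3, 0.8]
opening: 1.0
```

Run:
```python
from h import *
a=snap('scene','scene9.png')[:,:,::-1][190:300,290:400]
cv2.imwrite('pics/d9.png',cv2.resize(a,None,fx=5.4,fy=5.4,interpolation=cv2.INTER_CUBIC))
s=env.state();print(s['eef_pos'],s['ft_force'])
```

```text
[ 560.2038869  -252.87414695   69.15062396] [0.20481351 0.1283377  1.38833629]
```

View pics/d9.png

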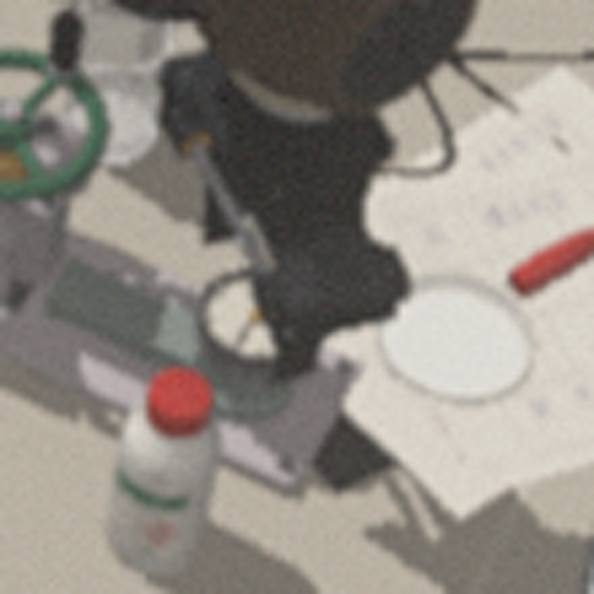

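Run:
```python
from h import *
f=lambda q:((proj('scene',q)-[290,190])*5.4).round()
for r in(47.5,59.5):
  for z in(58,78,98): 
    x=560.2-r*.682;y=-252.9-r*.732
    print(r,z,f([x,y,z]), f([x-7.3,y+6.8,z]),f([x+7.3,y-6.8,z]))
for a in(180,225,270): print(a,f([560.5+32*np.cos(np.radians(a)),-253+32*np.sin(np.radians(a)),78]))
```

```text
47.5 58 [285. 398.] [268. 402.] [301. 393.]
47.5 78 [289. 376.] [272. 381.] [306. 372.]
47.5 98 [293. 355.] [276. 359.] [310. 350.]
59.5 58 [293. 415.] [276. 419.] [310. 410.]
59.5 78 [298. 393.] [281. 398.] [315. 389.]
59.5 98 [302. 372.] [285. 376.] [319. 367.]
180 [232. 350.]
225 [276. 355.]
270 [308. 333.]
```

Run:
```python
from h import *
for z in(150,155,160,165,170,175,180):
    print(z,[((proj('scene',[613.8-r*.994,-105.5+r*.11,z])-[240,150])*5).round() for r in(9.5,21)])
a=cv2.imread('pics/scene5.png')[180:215,285:325];cv2.imwrite('pics/g5.png',cv2.resize(a,None,fx=15,fy=15,interpolation=cv2.INTER_CUBIC))
```

```text
150 [array([307., 268.]), array([296., 279.])]
155 [array([307., 263.]), array([297., 274.])]
160 [array([308., 257.]), array([297., 268.])]
165 [array([308., 251.]), array([298., 263.])]
170 [array([309., 246.]), array([298., 257.])]
175 [array([309., 240.]), array([299., 252.])]
180 [array([310., 235.]), array([299., 246.])]
```

View pics/g5.png

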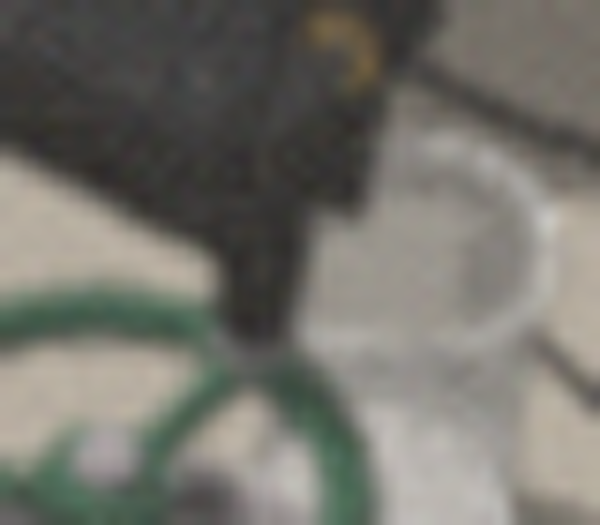

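Emit:
jog_arm --series '[{"dx": 0, "dy": 0, "dz": -0.008, "rx": 0, "ry": 0, "rz": 0, "gripper": 1}, {"dx": 0, "dy": 0, "dz": -0.007, "rx": 0, "ry": 0, "rz": 0, "gripper": 1}, {"dx": 0, "dy": 0, "dz": 0, "rx": 0, "ry": 0, "rz": 0, "gripper": 0.5}, {"dx": 0, "dy": 0, "dz": 0, "rx": 0, "ry": 0, "rz": 0, "gripper": 0.5}, {"dx": 0, "dy": 0, "dz": 0, "rx": 0, "ry": 0, "rz": 0, "gripper": 0.5}, {"dx": 0, "dy": 0, "dz": 0, "rx": 0, "ry": 0, "rz": 0, "gripper": 0.5}]'

```text
t: 19.45
eef_pos: [561.1, -253.3, 55.7]
tcp_rot: [-1.571, -0.0, 0.822]
ft_force: [-0.5, -1.0, 0.1]
opening: 0.721
```

Emit:
jog_arm --series '[{"dx": 0, "dy": 0, "dz": 0, "rx": 0, "ry": 0, "rz": 0, "gripper": 0.5}, {"dx": 0, "dy": 0, "dz": 0, "rx": 0, "ry": 0, "rz": 0, "gripper": 0.5}, {"dx": 0, "dy": 0, "dz": 0, "rx": 0, "ry": 0, "rz": 0, "gripper": 0.5}]'

```text
t: 19.75
eef_pos: [561.7, -252.7, 55.7]
tcp_rot: [-1.572, -0.001, 0.822]
ft_force: [4.7, 5.4, 1.4]
opening: 0.66
```

Run:
```python
from h import *
s=env.state();print(s['joints'].round(2),s['tcp_rot'],s['ft_force'])
a=snap('scene','scene10.png')[:,:,::-1][190:300,290:400]
cv2.imwrite('pics/d10.png',cv2.resize(a,None,fx=5.4,fy=5.4,interpolation=cv2.INTER_CUBIC))
```

```text
[-0.53  0.64  1.71  0.    0.79 -1.35] [-1.57177337e+00 -1.41913830e-03  8.21624320e-01] [4.66606371 5.43287103 1.42114117]
```

View pics/d10.png

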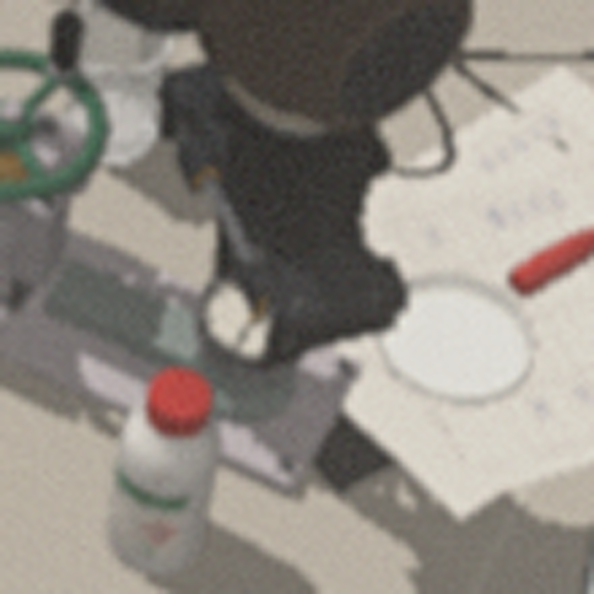

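Emit:
jog_arm --series '[{"dx": 0.0007, "dy": 0.0007, "dz": 0, "rx": 0, "ry": 0, "rz": 0, "gripper": 1}, {"dx": 0, "dy": 0, "dz": 0, "rx": 0, "ry": 0, "rz": 0, "gripper": 1}, {"dx": 0, "dy": 0, "dz": 0, "rx": 0, "ry": 0, "rz": 0, "gripper": 1}, {"dx": 0, "dy": 0, "dz": 0, "rx": 0, "ry": 0, "rz": 0, "gripper": 1}, {"dx": 0, "dy": 0, "dz": 0.03, "rx": 0, "ry": 0, "rz": 0, "gripper": 1}, {"dx": 0, "dy": 0, "dz": 0.025, "rx": 0, "ry": 0, "rz": 0, "gripper": 1}, {"dx": 0, "dy": 0, "dz": 0, "rx": 0, "ry": 0, "rz": -7, "gripper": 1}, {"dx": 0, "dy": 0, "dz": 0, "rx": 0, "ry": 0, "rz": -8, "gripper": 1}, {"dx": 0, "dy": 0, "dz": 0, "rx": 0, "ry": 0, "rz": -8, "gripper": 1}, {"dx": 0, "dy": 0, "dz": 0, "rx": 0, "ry": 0, "rz": -8, "gripper": 1}, {"dx": 0, "dy": 0, "dz": 0, "rx": 0, "ry": 0, "rz": -8, "gripper": 1}, {"dx": 0, "dy": 0, "dz": 0, "rx": 0, "ry": 0, "rz": -8, "gripper": 1}]'

```text
t: 21.0
eef_pos: [561.5, -252.6, 110.2]
tcp_rot: [-1.571, 0.0, -0.004]
ft_force: [-0.2, -0.2, -0.4]
opening: 1.001
```

Emit:
jog_arm --series '[{"dx": 0, "dy": 0, "dz": 0, "rx": 0, "ry": 0, "rz": -8, "gripper": 1}, {"dx": 0, "dy": 0, "dz": 0, "rx": 0, "ry": 0, "rz": -8, "gripper": 1}, {"dx": 0, "dy": 0, "dz": 0, "rx": 0, "ry": 0, "rz": -8, "gripper": 1}, {"dx": 0, "dy": 0, "dz": 0, "rx": 0, "ry": 0, "rz": -8, "gripper": 1}, {"dx": 0, "dy": 0, "dz": 0, "rx": 0, "ry": 0, "rz": -8, "gripper": 1}, {"dx": 0, "dy": 0, "dz": 0, "rx": 0, "ry": 0, "rz": -8, "gripper": 1}, {"dx": 0, "dy": 0, "dz": 0, "rx": 0, "ry": 0, "rz": -2, "gripper": 1}, {"dx": 0, "dy": 0, "dz": 0, "rx": 0, "ry": 0, "rz": 0, "gripper": 1}]'

```text
t: 21.8
eef_pos: [561.5, -252.6, 110.2]
tcp_rot: [-1.571, 0.0, -0.872]
ft_force: [-0.3, -0.3, 0.4]
opening: 1.002
```

Emit:
jog_arm --series '[{"dx": 0, "dy": 0, "dz": -0.02, "rx": 0, "ry": 0, "rz": 0, "gripper": 1}, {"dx": 0, "dy": 0, "dz": -0.02, "rx": 0, "ry": 0, "rz": 0, "gripper": 1}, {"dx": 0, "dy": 0, "dz": -0.014, "rx": 0, "ry": 0, "rz": 0, "gripper": 1}, {"dx": 0, "dy": 0, "dz": 0, "rx": 0, "ry": 0, "rz": 0, "gripper": 0.5}, {"dx": 0, "dy": 0, "dz": 0, "rx": 0, "ry": 0, "rz": 0, "gripper": 0.5}, {"dx": 0, "dy": 0, "dz": 0, "rx": 0, "ry": 0, "rz": 0, "gripper": 0.5}, {"dx": 0, "dy": 0, "dz": 0, "rx": 0, "ry": 0, "rz": 0, "gripper": 0.5}, {"dx": 0, "dy": 0, "dz": 0, "rx": 0, "ry": 0, "rz": 0, "gripper": 0.5}, {"dx": 0, "dy": 0, "dz": 0, "rx": 0, "ry": 0, "rz": 0, "gripper": 0.5}, {"dx": 0, "dy": 0, "dz": 0, "rx": 0, "ry": 0, "rz": 0, "gripper": 0.5}, {"dx": 0, "dy": 0, "dz": 0, "rx": 0, "ry": 0, "rz": 0, "gripper": 0.5}]'

```text
t: 22.9
eef_pos: [561.5, -252.3, 56.9]
tcp_rot: [-1.571, 0.0, -0.871]
ft_force: [-2.2, 3.1, 5.8]
opening: 0.657
```

Emit:
jog_arm --series '[{"dx": 0, "dy": 0, "dz": 0, "rx": 0, "ry": 0, "rz": -5, "gripper": 0.5}, {"dx": 0, "dy": 0, "dz": 0, "rx": 0, "ry": 0, "rz": -5, "gripper": 0.5}]'

```text
t: 23.1
eef_pos: [561.5, -252.3, 56.9]
tcp_rot: [-1.571, 0.0, -1.049]
ft_force: [-2.2, 2.8, 6.1]
opening: 0.654
```

Emit:
jog_arm --series '[{"dx": 0, "dy": 0, "dz": 0, "rx": 0, "ry": 0, "rz": -8, "gripper": 0.5}, {"dx": 0, "dy": 0, "dz": 0, "rx": 0, "ry": 0, "rz": -8, "gripper": 0.5}, {"dx": 0, "dy": 0, "dz": 0, "rx": 0, "ry": 0, "rz": -8, "gripper": 0.5}, {"dx": 0, "dy": 0, "dz": 0, "rx": 0, "ry": 0, "rz": -8, "gripper": 0.5}, {"dx": 0, "dy": 0, "dz": 0, "rx": 0, "ry": 0, "rz": -8, "gripper": 0.5}, {"dx": 0, "dy": 0, "dz": 0, "rx": 0, "ry": 0, "rz": -8, "gripper": 0.5}, {"dx": 0, "dy": 0, "dz": 0, "rx": 0, "ry": 0, "rz": -8, "gripper": 0.5}, {"dx": 0, "dy": 0, "dz": 0, "rx": 0, "ry": 0, "rz": -8, "gripper": 0.5}, {"dx": 0, "dy": 0, "dz": 0, "rx": 0, "ry": 0, "rz": 0, "gripper": 0.5}]'

```text
t: 24.0
eef_pos: [561.5, -252.3, 56.9]
tcp_rot: [-1.571, 0.0, -2.168]
ft_force: [-3.5, 3.1, 6.3]
opening: 0.655
```

Run:
```python
from h import *
a=snap('scene','scene11.png')[:,:,::-1][170:300,260:400]
cv2.imwrite('pics/d11.png',cv2.resize(a,None,fx=4.5,fy=4.5,interpolation=cv2.INTER_CUBIC))
```

```text
(no output)
```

View pics/d11.png

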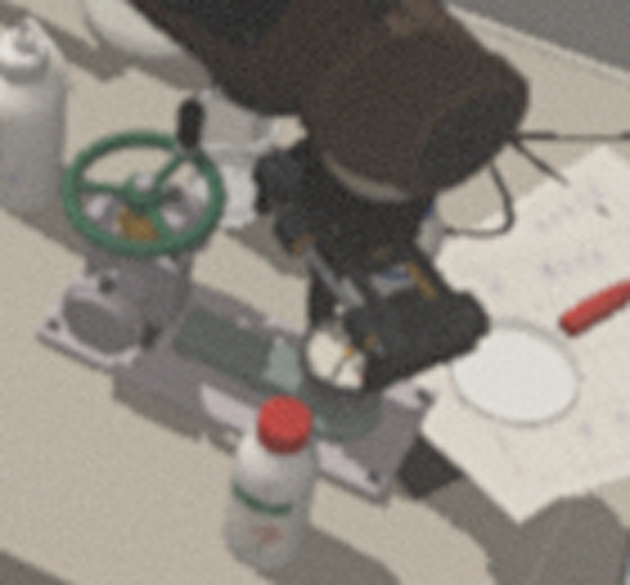

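Emit:
jog_arm --series '[{"dx": 0, "dy": 0, "dz": 0, "rx": 0, "ry": 0, "rz": 0, "gripper": 1}, {"dx": 0, "dy": 0, "dz": 0, "rx": 0, "ry": 0, "rz": 0, "gripper": 1}, {"dx": 0, "dy": 0, "dz": 0, "rx": 0, "ry": 0, "rz": 0, "gripper": 1}, {"dx": 0, "dy": 0, "dz": 0, "rx": 0, "ry": 0, "rz": 8, "gripper": 1}, {"dx": 0, "dy": 0, "dz": 0, "rx": 0, "ry": 0, "rz": 8, "gripper": 1}, {"dx": 0, "dy": 0, "dz": 0, "rx": 0, "ry": 0, "rz": 8, "gripper": 1}, {"dx": 0, "dy": 0, "dz": 0, "rx": 0, "ry": 0, "rz": 8, "gripper": 1}, {"dx": 0, "dy": 0, "dz": 0, "rx": 0, "ry": 0, "rz": 8, "gripper": 1}, {"dx": 0, "dy": 0, "dz": 0, "rx": 0, "ry": 0, "rz": 8, "gripper": 1}, {"dx": 0, "dy": 0, "dz": 0, "rx": 0, "ry": 0, "rz": 8, "gripper": 1}, {"dx": 0, "dy": 0, "dz": 0, "rx": 0, "ry": 0, "rz": 8, "gripper": 1}, {"dx": 0, "dy": 0, "dz": 0, "rx": 0, "ry": 0, "rz": 0, "gripper": 1}]'

```text
t: 25.25
eef_pos: [561.6, -252.6, 56.2]
tcp_rot: [-1.571, -0.0, -1.044]
ft_force: [-0.4, 0.5, -0.3]
opening: 0.999
```

Emit:
jog_arm --series '[{"dx": 0, "dy": 0, "dz": 0, "rx": 0, "ry": 0, "rz": 8, "gripper": 1}, {"dx": 0, "dy": 0, "dz": 0, "rx": 0, "ry": 0, "rz": 0, "gripper": 0.5}, {"dx": 0, "dy": 0, "dz": 0, "rx": 0, "ry": 0, "rz": 0, "gripper": 0.5}, {"dx": 0, "dy": 0, "dz": 0, "rx": 0, "ry": 0, "rz": 0, "gripper": 0.5}, {"dx": 0, "dy": 0, "dz": 0, "rx": 0, "ry": 0, "rz": 0, "gripper": 0.5}, {"dx": 0, "dy": 0, "dz": 0, "rx": 0, "ry": 0, "rz": 0, "gripper": 0.5}, {"dx": 0, "dy": 0, "dz": 0, "rx": 0, "ry": 0, "rz": 0, "gripper": 0.5}, {"dx": 0, "dy": 0, "dz": 0, "rx": 0, "ry": 0, "rz": 0, "gripper": 0.5}, {"dx": 0, "dy": 0, "dz": 0, "rx": 0, "ry": 0, "rz": 0, "gripper": 0.5}]'

```text
t: 26.15
eef_pos: [561.4, -252.3, 56.2]
tcp_rot: [-1.571, 0.0, -0.906]
ft_force: [-1.3, 3.2, 1.6]
opening: 0.658
```

Emit:
jog_arm --series '[{"dx": 0, "dy": 0, "dz": 0, "rx": 0, "ry": 0, "rz": -8, "gripper": 0.5}, {"dx": 0, "dy": 0, "dz": 0, "rx": 0, "ry": 0, "rz": -8, "gripper": 0.5}, {"dx": 0, "dy": 0, "dz": 0, "rx": 0, "ry": 0, "rz": -8, "gripper": 0.5}, {"dx": 0, "dy": 0, "dz": 0, "rx": 0, "ry": 0, "rz": -8, "gripper": 0.5}, {"dx": 0, "dy": 0, "dz": 0, "rx": 0, "ry": 0, "rz": -8, "gripper": 0.5}, {"dx": 0, "dy": 0, "dz": 0, "rx": 0, "ry": 0, "rz": -8, "gripper": 0.5}, {"dx": 0, "dy": 0, "dz": 0, "rx": 0, "ry": 0, "rz": -8, "gripper": 0.5}, {"dx": 0, "dy": 0, "dz": 0, "rx": 0, "ry": 0, "rz": 0, "gripper": 0.5}]'

```text
t: 26.95
eef_pos: [561.4, -252.3, 56.2]
tcp_rot: [-1.571, 0.0, -1.886]
ft_force: [-2.4, 3.6, 1.9]
opening: 0.658
```

Emit:
jog_arm --series '[{"dx": 0, "dy": 0, "dz": 0, "rx": 0, "ry": 0, "rz": 0, "gripper": 1}, {"dx": 0, "dy": 0, "dz": 0, "rx": 0, "ry": 0, "rz": 0, "gripper": 1}, {"dx": 0, "dy": 0, "dz": 0, "rx": 0, "ry": 0, "rz": 0, "gripper": 1}, {"dx": 0, "dy": 0, "dz": 0, "rx": 0, "ry": 0, "rz": 0, "gripper": 1}, {"dx": 0, "dy": 0, "dz": 0.03, "rx": 0, "ry": 0, "rz": 0, "gripper": 1}, {"dx": 0, "dy": 0, "dz": 0.05, "rx": 0, "ry": 0, "rz": 0, "gripper": 1}, {"dx": 0, "dy": 0, "dz": 0.05, "rx": 0, "ry": 0, "rz": 0, "gripper": 1}, {"dx": 0, "dy": 0, "dz": 0.05, "rx": 0, "ry": 0, "rz": 0, "gripper": 1}, {"dx": 0, "dy": 0, "dz": 0.03, "rx": 0, "ry": 0, "rz": 0, "gripper": 1}]'

```text
t: 27.85
eef_pos: [562.1, -252.9, 270.5]
tcp_rot: [-1.566, -0.001, -1.883]
ft_force: [-0.2, 0.2, -0.4]
opening: 1.004
```

Now move off towards +y to see the dial.

Emit:
jog_arm --series '[{"dx": -0.01, "dy": 0.045, "dz": 0, "rx": 0, "ry": 0, "rz": 0, "gripper": 1}, {"dx": -0.01, "dy": 0.045, "dz": 0, "rx": 0, "ry": 0, "rz": 0, "gripper": 1}, {"dx": -0.01, "dy": 0.045, "dz": 0, "rx": 0, "ry": 0, "rz": 0, "gripper": 1}, {"dx": -0.01, "dy": 0.045, "dz": 0, "rx": 0, "ry": 0, "rz": 0, "gripper": 1}, {"dx": -0.01, "dy": 0.045, "dz": 0, "rx": 0, "ry": 0, "rz": 0, "gripper": 1}, {"dx": -0.01, "dy": 0.045, "dz": 0, "rx": 0, "ry": 0, "rz": 0, "gripper": 1}, {"dx": -0.01, "dy": 0.045, "dz": 0, "rx": 0, "ry": 0, "rz": 0, "gripper": 1}, {"dx": -0.01, "dy": 0.045, "dz": 0, "rx": 0, "ry": 0, "rz": 0, "gripper": 1}]'

```text
t: 28.65
eef_pos: [481.0, 109.1, 266.5]
tcp_rot: [-1.57, 0.0, -1.883]
ft_force: [-0.5, -0.0, 0.5]
opening: 1.001
```

Run:
```python
from h import *
ims=[]
for n,(x,y) in(('top',(318,192)),('scene',(322,235))):
    a=np.mean([env.read_camera(n).astype(float) for _ in range(4)],0).astype(np.uint8)[:,:,::-1]
    cv2.imwrite(f'pics/{n}12.png',a);ims.append(cv2.resize(a[y:y+40,x:x+40],(400,400),interpolation=cv2.INTER_CUBIC))
cv2.imwrite('pics/d12.png',np.hstack(ims))
a=cv2.imread('pics/top12.png')[150:260,240:390];cv2.imwrite('pics/t12c.png',cv2.resize(a,None,fx=5,fy=5))
dial('12',(560.7,-253))
```

```text
top red [ 535.1 -250.2] ang 173.8 r 25.7 hub [ 560.6 -252.3] ptr -178.9
{-175: np.int64(156), -165: np.int64(0), -155: np.int64(0), -145: np.int64(0), -135: np.int64(0), -125: np.int64(0), -115: np.int64(0), -105: np.int64(0), -95: np.int64(0), -85: np.int64(0), -75: np.int64(0), -65: np.int64(0), -55: np.int64(0), -45: np.int64(0), -35: np.int64(0), -25: np.int64(0), -15: np.int64(0), -5: np.int64(16), 5: np.int64(0), 15: np.int64(14), 25: np.int64(36), 35: np.int64(0), 45: np.int64(0), 55: np.int64(0), 65: np.int64(0), 75: np.int64(0), 85: np.int64(0), 95: np.int64(0), 105: np.int64(0), 115: np.int64(0), 125: np.int64(0), 135: np.int64(0), 145: np.int64(0), 155: np.int64(0), 165: np.int64(22), 175: np.int64(15)}
scene red [ 536.  -248.8] ang 170.4 r 25.1 hub [ 560.6 -251.5] ptr 174.2
{-175: np.int64(19), -165: np.int64(3), -155: np.int64(0), -145: np.int64(0), -135: np.int64(0), -125: np.int64(0), -115: np.int64(0), -105: np.int64(0), -95: np.int64(0), -85: np.int64(0), -75: np.int64(0), -65: np.int64(0), -55: np.int64(0), -45: np.int64(0), -35: np.int64(0), -25: np.int64(10), -15: np.int64(0), -5: np.int64(0), 5: np.int64(24), 15: np.int64(0), 25: np.int64(5), 35: np.int64(0), 45: np.int64(0), 55: np.int64(0), 65: np.int64(0), 75: np.int64(0), 85: np.int64(0), 95: np.int64(0), 105: np.int64(0), 115: np.int64(0), 125: np.int64(0), 135: np.int64(0), 145: np.int64(0), 155: np.int64(0), 165: np.int64(21), 175: np.int64(71)}
```

View pics/d12.png

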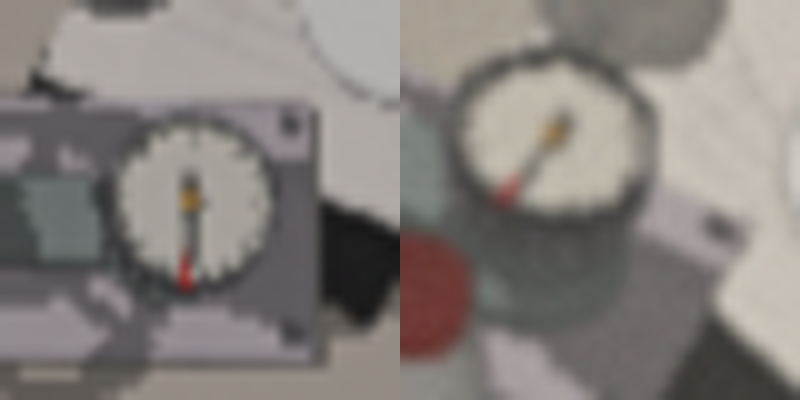

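View pics/t12c.png

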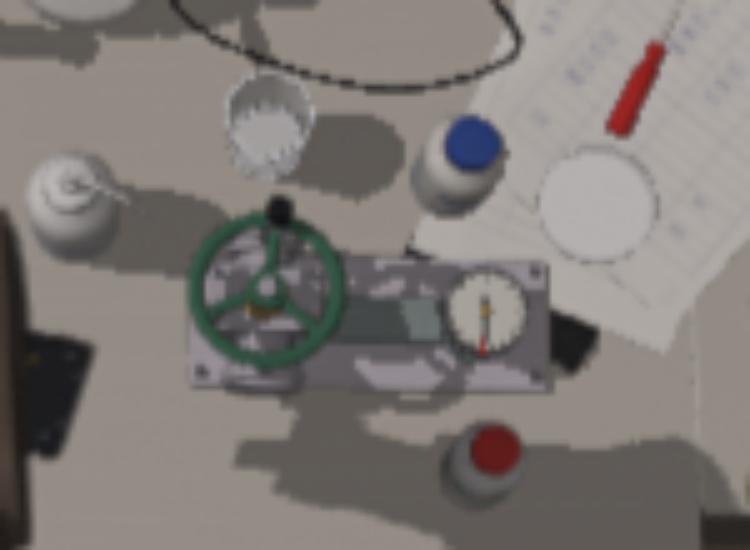

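Run:
```python
from h import *
im=cv2.imread('pics/top12.png').astype(float);im6=cv2.imread('pics/top6.png').astype(float)
for nm,I in(('12',im),('6',im6)):
  print(nm)
  for v in range(208,222):
    row=I[v,331:344];g=row.mean(1);w=np.clip(np.median(g)-8-g,0,None);w[np.abs(np.arange(331,344)-337)>3.5]=0
    R=row[:,2]-row[:,:2].max(1);r=np.clip(R-8,0,None);u=np.arange(331,344)
    print(v,'dark',round((w*u).sum()/max(w.sum(),1e-6),2),int(w.sum()),'red',round((r*u).sum()/max(r.sum(),1e-6),2),int(r.sum()), [int(x) for x in g[2:11]])
for a in range(165,200,5): print(a,proj('top',[560.7+25*np.cos(np.radians(a)),-253+25*np.sin(np.radians(a)),74]).round(2))
print(proj('top',[560.7,-253,74]))
```

```text
12
208 dark 0.0 0 red 0.0 0 [161, 161, 159, 151, 152, 160, 160, 160, 159]
209 dark 336.52 62 red 0.0 0 [160, 161, 157, 122, 120, 159, 161, 160, 160]
210 dark 336.55 117 red 337.0 1 [160, 160, 156, 99, 88, 156, 161, 160, 160]
211 dark 336.66 110 red 336.52 27 [160, 161, 157, 107, 93, 145, 160, 160, 160]
212 dark 336.91 119 red 336.48 31 [160, 160, 158, 114, 92, 125, 158, 160, 160]
213 dark 336.59 111 red 0.0 0 [160, 160, 157, 106, 87, 155, 161, 160, 160]
214 dark 336.66 84 red 0.0 0 [160, 161, 159, 123, 96, 158, 161, 160, 160]
215 dark 336.69 77 red 0.0 0 [160, 161, 158, 126, 97, 158, 161, 160, 160]
216 dark 336.64 83 red 336.0 3 [160, 161, 159, 120, 97, 158, 162, 161, 158]
217 dark 336.53 92 red 336.0 26 [153, 154, 157, 102, 96, 158, 162, 154, 157]
218 dark 336.0 18 red 336.0 57 [115, 122, 146, 89, 115, 147, 158, 126, 135]
219 dark 0.0 0 red 335.99 87 [68, 77, 113, 94, 134, 105, 134, 83, 72]
220 dark 334.0 3 red 336.13 89 [66, 55, 63, 67, 74, 67, 69, 68, 75]
221 dark 335.92 24 red 0.0 0 [78, 70, 62, 61, 64, 85, 81, 91, 91]
6
208 dark 0.0 0 red 342.01 153 [159, 159, 159, 151, 151, 159
[... 439 characters left out ...]
159, 157, 122, 95, 157, 160, 159, 159]
215 dark 336.68 77 red 0.0 0 [160, 160, 157, 125, 96, 156, 160, 159, 159]
216 dark 336.68 76 red 0.0 0 [161, 160, 157, 124, 96, 157, 160, 152, 156]
217 dark 336.72 56 red 0.0 0 [160, 160, 150, 117, 97, 157, 158, 134, 153]
218 dark 336.49 17 red 0.0 0 [140, 142, 128, 104, 105, 151, 157, 121, 136]
219 dark 0.0 0 red 0.0 0 [72, 82, 111, 112, 113, 122, 135, 84, 71]
220 dark 334.0 7 red 0.0 0 [55, 56, 72, 74, 75, 74, 67, 71, 78]
221 dark 336.49 17 red 0.0 0 [71, 68, 82, 57, 57, 67, 73, 91, 91]
165 [335.01 218.17]
170 [335.61 218.3 ]
175 [336.21 218.38]
180 [336.81 218.4 ]
185 [337.41 218.37]
190 [338.01 218.29]
195 [338.59 218.16]
[336.63616165 211.57622812]
```

Emit:
jog_arm --series '[{"dx": 0.01, "dy": -0.045, "dz": 0, "rx": 0, "ry": 0, "rz": 0, "gripper": 1}, {"dx": 0.01, "dy": -0.045, "dz": 0, "rx": 0, "ry": 0, "rz": 0, "gripper": 1}, {"dx": 0.01, "dy": -0.045, "dz": 0, "rx": 0, "ry": 0, "rz": 0, "gripper": 1}, {"dx": 0.01, "dy": -0.045, "dz": 0, "rx": 0, "ry": 0, "rz": 0, "gripper": 1}, {"dx": 0.01, "dy": -0.045, "dz": 0, "rx": 0, "ry": 0, "rz": 0, "gripper": 1}, {"dx": 0.01, "dy": -0.045, "dz": 0, "rx": 0, "ry": 0, "rz": 0, "gripper": 1}, {"dx": 0.01, "dy": -0.045, "dz": 0, "rx": 0, "ry": 0, "rz": 0, "gripper": 1}, {"dx": 0.01, "dy": -0.045, "dz": 0, "rx": 0, "ry": 0, "rz": 0, "gripper": 1}, {"dx": 0, "dy": 0, "dz": 0, "rx": 0, "ry": 0, "rz": 0, "gripper": 1}, {"dx": 0, "dy": 0, "dz": 0, "rx": 0, "ry": 0, "rz": 0, "gripper": 1}]'

```text
t: 30.05
eef_pos: [560.9, -254.3, 265.5]
tcp_rot: [-1.572, 0.0, -1.887]
ft_force: [-0.1, 1.3, 0.0]
opening: 1.0
```

Emit:
jog_arm --series '[{"dx": 0.0005, "dy": 0.0015, "dz": -0.045, "rx": 0, "ry": 0, "rz": 0, "gripper": 1}, {"dx": 0, "dy": 0, "dz": -0.045, "rx": 0, "ry": 0, "rz": 0, "gripper": 1}, {"dx": 0, "dy": 0, "dz": -0.045, "rx": 0, "ry": 0, "rz": 0, "gripper": 1}, {"dx": 0, "dy": 0, "dz": -0.03, "rx": 0, "ry": 0, "rz": 0, "gripper": 1}, {"dx": 0, "dy": 0, "dz": -0.02, "rx": 0, "ry": 0, "rz": 0, "gripper": 1}, {"dx": 0, "dy": 0, "dz": 0, "rx": 0, "ry": 0, "rz": 0, "gripper": 1}, {"dx": 0, "dy": 0, "dz": 0, "rx": 0, "ry": 0, "rz": 0, "gripper": 1}]'

```text
t: 30.75
eef_pos: [562.2, -250.6, 82.1]
tcp_rot: [-1.571, -0.0, -1.883]
ft_force: [-1.0, -0.0, 1.0]
opening: 1.001
```

Emit:
jog_arm --series '[{"dx": -0.0005, "dy": -0.0015, "dz": -0.015, "rx": 0, "ry": 0, "rz": 0, "gripper": 1}, {"dx": 0, "dy": 0, "dz": -0.01, "rx": 0, "ry": 0, "rz": 0, "gripper": 1}, {"dx": 0, "dy": 0, "dz": 0, "rx": 0, "ry": 0, "rz": 0, "gripper": 0.5}, {"dx": 0, "dy": 0, "dz": 0, "rx": 0, "ry": 0, "rz": 0, "gripper": 0.5}, {"dx": 0, "dy": 0, "dz": 0, "rx": 0, "ry": 0, "rz": 0, "gripper": 0.5}, {"dx": 0, "dy": 0, "dz": 0, "rx": 0, "ry": 0, "rz": 0, "gripper": 0.5}, {"dx": 0, "dy": 0, "dz": 0, "rx": 0, "ry": 0, "rz": 0, "gripper": 0.5}, {"dx": 0, "dy": 0, "dz": 0, "rx": 0, "ry": 0, "rz": 0, "gripper": 0.5}, {"dx": 0, "dy": 0, "dz": 0, "rx": 0, "ry": 0, "rz": 0, "gripper": 0.5}, {"dx": 0, "dy": 0, "dz": 0, "rx": 0, "ry": 0, "rz": 0, "gripper": 0.5}]'

```text
t: 31.75
eef_pos: [561.8, -252.4, 56.7]
tcp_rot: [-1.57, 0.0, -1.884]
ft_force: [-0.1, 3.3, 5.4]
opening: 0.658
```

Emit:
jog_arm --series '[{"dx": 0, "dy": 0, "dz": 0, "rx": 0, "ry": 0, "rz": 2.5, "gripper": 0.5}, {"dx": 0, "dy": 0, "dz": 0, "rx": 0, "ry": 0, "rz": 2, "gripper": 0.5}, {"dx": 0, "dy": 0, "dz": 0, "rx": 0, "ry": 0, "rz": 0, "gripper": 0.5}, {"dx": 0, "dy": 0, "dz": 0, "rx": 0, "ry": 0, "rz": 0, "gripper": 0.5}]'

```text
t: 32.15
eef_pos: [561.8, -252.4, 56.7]
tcp_rot: [-1.57, 0.0, -1.805]
ft_force: [0.5, 2.8, 5.6]
opening: 0.651
```

Emit:
jog_arm --series '[{"dx": 0, "dy": 0, "dz": 0, "rx": 0, "ry": 0, "rz": 0, "gripper": 1}, {"dx": 0, "dy": 0, "dz": 0, "rx": 0, "ry": 0, "rz": 0, "gripper": 1}, {"dx": 0, "dy": 0, "dz": 0, "rx": 0, "ry": 0, "rz": 0, "gripper": 1}, {"dx": 0, "dy": 0, "dz": 0, "rx": 0, "ry": 0, "rz": 0, "gripper": 1}, {"dx": 0, "dy": 0, "dz": 0.03, "rx": 0, "ry": 0, "rz": 0, "gripper": 1}, {"dx": 0, "dy": 0, "dz": 0.05, "rx": 0, "ry": 0, "rz": 0, "gripper": 1}, {"dx": 0, "dy": 0, "dz": 0.05, "rx": 0, "ry": 0, "rz": 0, "gripper": 1}, {"dx": 0, "dy": 0, "dz": 0.05, "rx": 0, "ry": 0, "rz": 0, "gripper": 1}, {"dx": 0, "dy": 0, "dz": 0.03, "rx": 0, "ry": 0, "rz": 0, "gripper": 1}]'

```text
t: 33.05
eef_pos: [562.0, -252.9, 270.4]
tcp_rot: [-1.567, -0.001, -1.805]
ft_force: [0.5, -0.7, -0.2]
opening: 1.0
```

Emit:
jog_arm --series '[{"dx": -0.01, "dy": 0.045, "dz": 0, "rx": 0, "ry": 0, "rz": 0, "gripper": 1}, {"dx": -0.01, "dy": 0.045, "dz": 0, "rx": 0, "ry": 0, "rz": 0, "gripper": 1}, {"dx": -0.01, "dy": 0.045, "dz": 0, "rx": 0, "ry": 0, "rz": 0, "gripper": 1}, {"dx": -0.01, "dy": 0.045, "dz": 0, "rx": 0, "ry": 0, "rz": 0, "gripper": 1}, {"dx": -0.01, "dy": 0.045, "dz": 0, "rx": 0, "ry": 0, "rz": 0, "gripper": 1}, {"dx": -0.01, "dy": 0.045, "dz": 0, "rx": 0, "ry": 0, "rz": 0, "gripper": 1}, {"dx": -0.01, "dy": 0.045, "dz": 0, "rx": 0, "ry": 0, "rz": 0, "gripper": 1}, {"dx": -0.01, "dy": 0.045, "dz": 0, "rx": 0, "ry": 0, "rz": 0, "gripper": 1}, {"dx": 0, "dy": 0, "dz": 0, "rx": 0, "ry": 0, "rz": 0, "gripper": 1}]'

```text
t: 33.95
eef_pos: [480.2, 111.4, 266.4]
tcp_rot: [-1.571, 0.001, -1.8]
ft_force: [-0.5, -1.3, -0.1]
opening: 0.999
```

Run:
```python
from h import *
ims=[]
for n,(x,y) in(('top',(318,192)),('scene',(322,235))):
    a=np.mean([env.read_camera(n).astype(float) for _ in range(4)],0).astype(np.uint8)[:,:,::-1]
    cv2.imwrite(f'pics/{n}13.png',a);ims.append(cv2.resize(a[y:y+40,x:x+40],(400,400),interpolation=cv2.INTER_CUBIC))
cv2.imwrite('pics/d13.png',np.hstack(ims))
a=cv2.imread('pics/top13.png')[150:260,240:390];cv2.imwrite('pics/t13c.png',cv2.resize(a,None,fx=5,fy=5))
dial('13',(560.7,-253))
I=cv2.imread('pics/top13.png').astype(float)
for v in range(214,221):
    row=I[v,331:344];R=row[:,2]-row[:,:2].max(1);r=np.clip(R-4,0,None);u=np.arange(331,344);print(v,round((r*u).sum()/max(r.sum(),1e-6),2),int(r.sum()))
for n in('top','scene'):
    d=cv2.absdiff(cv2.imread(f'pics/{n}0.png'),cv2.imread(f'pics/{n}13.png'));
```

```text
top red [ 534.3 -252.6] ang 179.1 r 26.4 hub [ 560.6 -252.3] ptr -178.9
{-175: np.int64(117), -165: np.int64(0), -155: np.int64(0), -145: np.int64(0), -135: np.int64(0), -125: np.int64(0), -115: np.int64(0), -105: np.int64(0), -95: np.int64(0), -85: np.int64(0), -75: np.int64(0), -65: np.int64(0), -55: np.int64(0), -45: np.int64(0), -35: np.int64(0), -25: np.int64(0), -15: np.int64(0), -5: np.int64(16), 5: np.int64(0), 15: np.int64(14), 25: np.int64(36), 35: np.int64(0), 45: np.int64(0), 55: np.int64(0), 65: np.int64(0), 75: np.int64(0), 85: np.int64(0), 95: np.int64(0), 105: np.int64(0), 115: np.int64(0), 125: np.int64(0), 135: np.int64(0), 145: np.int64(0), 155: np.int64(0), 165: np.int64(22), 175: np.int64(11)}
scene red [ 535.  -251.4] ang 176.4 r 25.8 hub [ 560.6 -251.5] ptr 173.6
{-175: np.int64(19), -165: np.int64(0), -155: np.int64(0), -145: np.int64(0), -135: np.int64(0), -125: np.int64(0), -115: np.int64(0), -105: np.int64(0), -95: np.int64(0), -85: np.int64(0), -75: np.int64(0), -65: np.int64(0), -55: np.int64(0), -45: np.int64(0), -35: np.int64(0), -25: np.int64(10), -15: np.int64(0), -5: np.int64(0), 5: np.int64(24), 15: np.int64(0), 25: np.int64(9), 35: np.int64(0), 45: np.int64(0), 55: np.int64(0), 65: np.int64(0), 75: np.int64(0), 85: np.int64(0), 95: np.int64(0), 105: np.int64(0), 115: np.int64(0), 125: np.int64(0), 135: np.int64(0), 145: np.int64(0), 155: np.int64(0), 165: np.int64(21), 175: np.int64(66)}
214 337.15 13
215 335.89 9
216 337.08 12
217 336.59 29
218 336.63 57
219 336.63 110
220 336.71 105
```

View pics/d13.png

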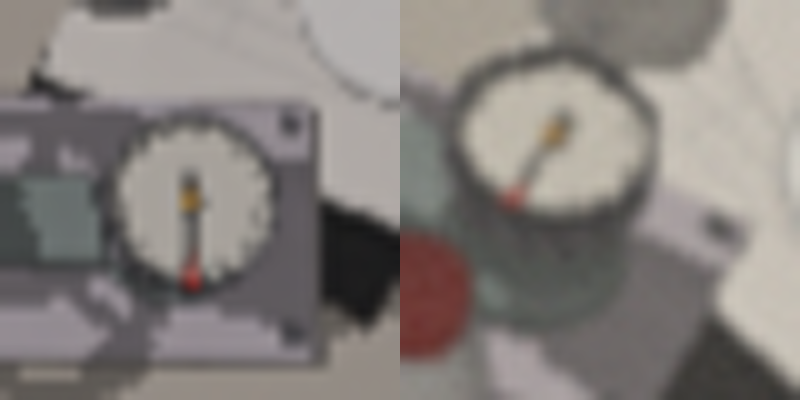

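View pics/t13c.png

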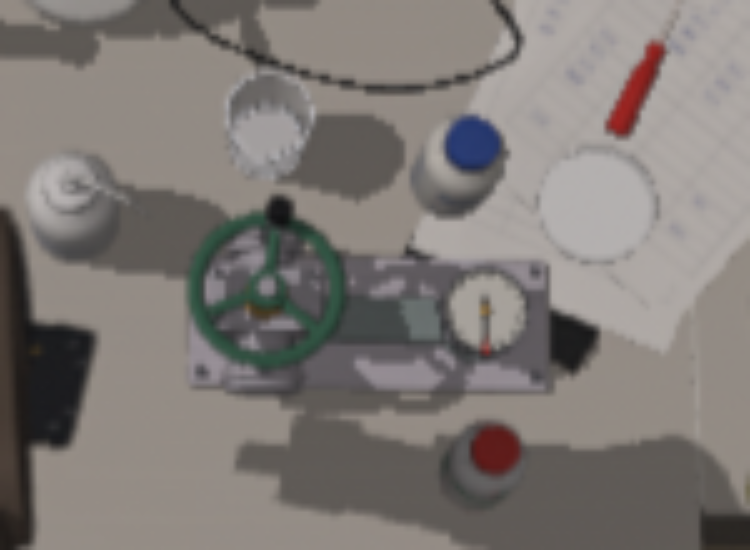

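```bash
python3 -c "
from cell import env
s=env.state();print(s['t'],s['ft_force']);print(env.job_done())"
```

```text
34.35 [-0.81678426  0.10935483  0.39888823]
the job is handed in; nothing more can be done
None
```

I handed the job in at 34.35 s. The wheel has been to its stop and backed off a quarter turn, and the dial is zeroed under the pointer. No verdict is reported.

- **Handwheel, stop:** I cranked the wheel about 1.65 turns counter-clockwise. At the stop the resistance at the grip jumped from about 3 N to 56 N. I held it there for another 0.3 s at about 23 N.
- **Handwheel, back-off:** I then turned it about 91° clockwise, judged from the measured tool position, and released the grip. Later top pictures show the wheel still in that position.
- **Dial, failed grip:** My first grip, with the tool at 70 mm, closed without touching the bezel. The open fingertips sit higher than I had assumed. I went about 14 mm lower and gripped properly.
- **Dial, turning:** I turned the bezel about 130° clockwise in two strokes. It was then roughly 5° past the pointer, so I trimmed it back 4.5°.
- **Last checks:**
  - In the top view the red mark is in line with the pointer tip (column 336.63 against 336.65).
  - My separate angle estimates disagree slightly: about 2° from the top camera and 3° the other way from the scene camera. Both are inside the 8° limit.
  - The bottles, beaker and petri dish around the stand look unmoved in the before and after pictures. I did not measure their positions, and I did not compare the items further away, which the arm passed well above or never came near.
  - The gripper is open and well clear, and the force reading is about zero.

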